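# Pack the sugar artist's kit for the road

## Task

Pack the sugar-work kit for transport: lay each tool that is out on the bench flat in its own fitted bay of the white tool case (the brush with its bristles in the wide end), and stand every colour bottle upright in a cell of its own in the black crate. When the tools are in, close the clear cover, then press the wing stud down and turn it clockwise until it drops into its catch.

Things in the scene. Friction and masses are not known exactly. Their poses are not given: they have to be found in the camera images.
- tool_case: White open tray 220 (its x) by 221 mm (y), fixed; origin under its middle, z up. Floor, walls and ribs 4 mm thick, tops 16 mm above the bench. Every bay has 56 mm gaps in the ribs on both sides for the fingers, 22 mm or more free beside the tool. Cover hinged on the +y side, stud receptacle (27 mm high) 36 mm out on the -y side at x = 35 mm. Closed cover: inside 30, top 33 mm above the bench.
- bay_brush (a point): Middle of the grey-lined brush bay: 212 mm along the case's x, 52 mm across (y); for x over +45 mm from this point it narrows to 30 mm for the handle, so the bristles lie at the -x end. Its finger gaps are centred 41 mm to -x of this point, beside the ferrule. A point on the bay's floor, in its middle, 4 mm above the worktop; axes as the case's.
- bay_tweezers (a point): Middle of the grey-lined tweezers bay: 157 mm along the case's y, 34 mm across (x); finger gaps in the middle, in its side ribs. A point on the bay's floor, in its middle, 4 mm above the worktop; axes as the case's.
- bay_thermometer (a point): Middle of the grey-lined thermometer bay: 117 mm along the case's y, 54 mm across (x); finger gaps in the middle. A point on the bay's floor, in its middle, 4 mm above the worktop; axes as the case's.
- bay_lighter (a point): Middle of the grey-lined lighter bay: 101 mm along the case's y, 36 mm across (x); finger gaps in the middle. A point on the bay's floor, in its middle, 4 mm above the worktop; axes as the case's.
- brush: Pastry brush lying flat, 199 mm long (its y), 42 mm wide, 16 mm thick, 53 g; origin in the middle of its underside; bristles at -y, wooden handle at +y, tapering from 35 mm to 10 mm wide.
- brush_ferrule (a point): Middle of the brush's steel ferrule, 41 mm from the brush's origin towards the bristles and 8 mm above its underside: a flat-sided block 37 mm wide, 22 mm long, 16 mm thick, the place to grip.
- thermometer: Black digital thermometer, a flat block 42 mm (x) by 105 mm (y) by 19 mm, 90 g; origin in the middle of its underside. Either way round fits.
- tweezers: Long steel tweezers lying flat, 21 mm (x, at the middle) by 144 mm (y) by 8 mm, 30 g; origin in the middle of their underside. Either way round fits.
- lighter: Pocket lighter lying flat, 23 mm (x) by 89 mm (y) by 13 mm, 21 g; origin in the middle of its underside. Either way round fits.
- cover (a joint): Hinge of the clear plastic cover, rad: 0 closed, 1.95 folded back against its stop, leaning away from the tray. About 0.25 kg. A friction hinge holds it where it is left above about 1.3; pushed from behind (its +y side) past upright to below 0.9 it sinks shut by itself in 2 to 3 s.
- cover_hinge (a point): Middle of the cover's hinge line, on the +y side of the case, 17 mm above the bench; the line runs along the case's x. Axes as the case's.
- cover_edge (a point): Middle of the tip of the tongue (50 mm wide) that carries the stud at the cover's free edge, 261 mm from the hinge line; about 255 mm above the bench when the cover stands open. The panel itself is 220 mm wide and ends 225 mm from the hinge line.
- stud_press (a joint): How far the wing stud is pressed down, in m: 0 sprung up, 0.012 fully down. Spring: 3 N at the start, 6.6 N fully down. Its cross key passes the slotted strike plate beyond 0.0095 and rests at 0.0070 when it has dropped into its catch.
- stud_turn (a joint): Turn of the wing stud, clockwise seen from above, in rad: 0 key in line with the slot (wing along the case's x), stop at 1.46. The key can pass the plate only near 0, turns beneath the plate only while fully pressed, and drops (rises 2.5 mm on its spring when let go) into the catch at 1.40 +- 0.08. Light friction, 0.02 N m.
- stud_grip (a point): Point on the stud's axis in the upper half of its steel wing, 8 mm below the wing's top, which is 74 mm above the bench with the cover closed and the stud up. The wing is 36 mm long (its x), 9 mm thick (its y), 23 mm tall, on a 26 mm round flange. z runs up the stud.
- bottle_crate: Black crate 119 mm square and 40 mm high, fixed, 2 by 2 cells; origin under its middle. Walls and dividers 3 mm thick, floor 3 mm, each cell 55 mm square inside; the cells' middles lie at +-29 mm in its x and +-29 mm in its y.
- bottle_1: Small dropper bottle of food colour, standing; origin in the middle of its underside, z up along it; weighs about 35 g. Body 33 mm in diameter up to 54 mm, cap 21 mm in diameter up to 81 mm.
- bottle_2: Larger dropper bottle of food colour, standing; origin in the middle of its underside, z up along it; weighs about 35 g. Body 38 mm in diameter up to 63 mm, cap 24 mm in diameter up to 94 mm.
- bottle_3: Small dropper bottle of food colour, standing; origin in the middle of its underside, z up along it; weighs about 35 g. Body 33 mm in diameter up to 54 mm, cap 21 mm in diameter up to 81 mm.

How it is judged:
By the outcome, as a careful person would: the job done as asked, in the order asked, and still so for the second after the job is handed in, with the robot touching nothing.
Of brush, thermometer, tweezers, lighter only 3 to 4 are there at a start; the rules pass over those that are not, and their reading is None.
Of bottle_1, bottle_2, bottle_3 only 2 to 3 are there at a start; the rules pass over those that are not, and their reading is None.
At some moment in a run one of brush, thermometer, tweezers, lighter may be knocked a few centimetres aside while the robot is not near it.
Once in a run the grip may slacken for a moment while it holds something.
It also fails if it takes over 210 s, if anything falls off the work surface, if the arm or the gripper's body presses on something with over 40 N, if the wrist force passes 120 N, or if a joint passes its speed limit or range.

## Robot

A 6-joint arm with a two-finger parallel gripper is mounted at the origin on a cart in front of the work surface, level with it; the furniture and walls round the work are solid. World frame = base frame: x ahead of the robot, y to its left, z up, the work surface at z = 0. Lengths are in m, angles in degrees, forces in N, time in s.
With the tool pointing down it reaches from about 0.25 to 0.8 m from the base axis. Payload 3.9 kg.
Tool frame: the origin (TCP) lies at the centre of the arm's flange, where the gripper is bolted on; the fingertips stand 173 mm ahead of it and the grasp point (between the pads) lies 155 mm ahead of it; z points along the fingers, y is the line along which they close (so a half turn about z gives the same grasp; the last joint's range is limited). The gripper opens to 85 mm and grips with 20 to 120 N. Pads are 22 mm wide; open, the fingers measure 114 mm over their backs; the gripper's body (76 mm by 85 mm) begins 54 mm behind the grasp point. The pads swing forward as they close: fully open they stand 13 mm farther back than shut.
Start: joints at [68.927, 14.897, -7.913, 67.191, 0, 90], TCP at [0.189, 0.49, 0.405] pointing down, gripper open.
Joint ranges: [-159.42, 159.42], [-47.68, 98.78], [-73.54, 78.23], [-108.79, 121.32], [-90, 84.71], [-180, 180]. Speed limits (degrees/s): [147.25, 147.25, 180, 180, 180, 180].

## Interface

Orientations are given as [roll, pitch, yaw] about the fixed x, y, z axes, in that order (R = Rz(yaw) Ry(pitch) Rx(roll)).
In Python, from rig import robot, viewer gives the robot as it stands.
- The arm moves only by the tool apply_moves, never from a script. Its argument "plan" is one flat list of numbers, 7 for each row, row after row: the opening, from -1 (shut) to 1 (fully open), then the shift along the tool's x, y, z in m, then the turn, a rotation vector about the tool's x, y, z in units of 5 degrees (1.0 is 5 degrees). In form: [jaw, x, y, z, ax, ay, az, jaw, x, y, z, ax, ay, az, ...]. A call has 1 to 12 rows; each row is the pose to reach, as a shift and turn from the pose commanded when the call began, along the tool's axes at that moment; what a row does not reach only later rows make up. A row lasts 1/12 s, in which the tool goes at most 41.7 mm and 7.16 degrees, less where a joint would pass 70% of its speed; a pose out of reach is approached as far as the arm can. A call with a gripper value outside its range is refused whole. The fingers move at their own pace and stop on an object; "grip_force" is the grip in N (left out, the last holds). Time passes only in rows, so rows that repeat a pose let the fingers close. It gives the time, the measured TCP pose, the force, the opening and the grip force at its end, in the units of the state.
- robot.observe(): the state, without advancing time (a new reading comes with each control period).
- viewer.camera(name): name is "scene" or "top" or "wrist"; returns a dict with "pixels" (384x512x3 uint8, red, green, blue), "camera_matrix" (3x3 intrinsics, pixels), "cam_to_world" (4x4, takes a point from camera to world coordinates). Camera axes: x right, y up, looking along -z (the intrinsics and any distortion apply to the point x, -y, -z); pixel columns grow to the right and rows downward; lengths in m; the calibration is good to about 2 mm. A picture is of the moment at which its call begins. There is no depth.
- robot.hand_in(): hands the job in; it is judged then, once.
The state is a dict: "time_s": time; "joints": joint angles; "qvel": joint speeds; "effort": joint torques, N m; "eef_pos": TCP position; "ee_rot": TCP orientation; "contact_force": force on the tool from outside, world axes, zero at the start; "ft_torque": the same for the moment, N m; "grip_width": finger opening in m; "grip_force": force on a finger pad.
Only numpy, scipy, OpenCV 4.12 (cv2) and the standard library are available. Lean on these libraries where they do the work, as an engineer would, in place of code of your own. Each camera call takes 0.05 s, during which the arm holds its last target. There are 200 camera calls.

## Working session

There is one attempt and no reset: what is moved stays moved. The work goes in short steps, Python scripts to look and compute and a tool call to move; the robot and the scene stay as the last step left them, time stands still between calls to the robot, and variables do not carry over. Pictures are saved under pics/ and viewed, at most 14 in all, crops included, and the job is handed in when it is done.

Besides the shell and the picture viewer there is one more tool, called in YAML: its name, and indented under it one key for each argument. apply_moves: Moves the arm, as the interface text tells. Its arguments: {"type":"object","properties":{"plan":{"type":"array","items":{"type":"number"}},"grip_force":{"type":"number"}},"required":["plan"]}

```bash
ls; mkdir -p pics
python3 - <<'E'
from rig import robot, viewer
import cv2, numpy as np, json
s=robot.observe(); print(s)
for n in ("scene","top"):
    c=viewer.camera(n); 
    cv2.imwrite(f"pics/{n}0.png",cv2.resize(c["pixels"][:,:,::-1],(800,600),interpolation=cv2.INTER_CUBIC))
    np.savez(f"{n}0.npz",**c); print(n,[k for k in c],np.round(c["camera_matrix"],2).tolist(),np.round(c["cam_to_world"],4).tolist())
E
```

```text
pics
{'time_s': 0.0, 'joints': array([ 6.89280043e+01,  1.49357437e+01, -7.98763940e+00,  6.71901772e+01,
       -1.46620786e-03,  9.00028657e+01]), 'qvel': array([-0.11790877,  0.06974225, -0.05294522,  0.07702874, -0.08117835,
        0.05342506]), 'effort': array([ 9.05722823e-05, -4.05678141e+01,  2.53921598e+01,  1.88838446e-02,
        2.92477316e-04,  7.61250220e-06]), 'eef_pos': array([0.18863497, 0.48956081, 0.40385205]), 'ee_rot': array([-1.79886440e+02,  1.47188477e-03,  1.58925142e+02]), 'contact_force': array([-0.5186867 ,  0.01241717,  0.36425045]), 'ft_torque': array([0.00633626, 0.01067505, 0.02309518]), 'grip_force': 0.0, 'grip_width': 0.08533976113980546}
scene ['pixels', 'camera_matrix', 'cam_to_world'] [[445.99, 0.0, 255.09], [0.0, 445.99, 192.85], [0.0, 0.0, 1.0]] [[0.8193, 0.314, -0.4798, -0.08], [-0.5732, 0.4718, -0.67, -0.9379], [0.016, 0.8239, 0.5665, 0.8281], [0.0, 0.0, 0.0, 1.0]]
top ['pixels', 'camera_matrix', 'cam_to_world'] [[403.02, 0.0, 254.53], [0.0, 403.02, 186.85], [0.0, 0.0, 1.0]] [[-0.007, 0.9944, -0.1051, 0.4032], [-0.9999, -0.0086, -0.0143, -0.0413], [-0.0151, 0.105, 0.9944, 1.2462], [0.0, 0.0, 0.0, 1.0]]
```

View pics/top0.png

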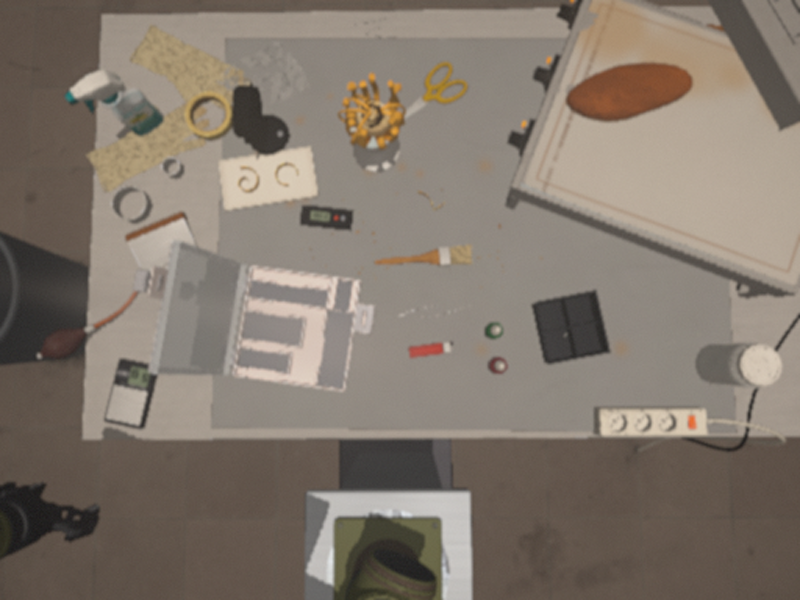

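View pics/scene0.png

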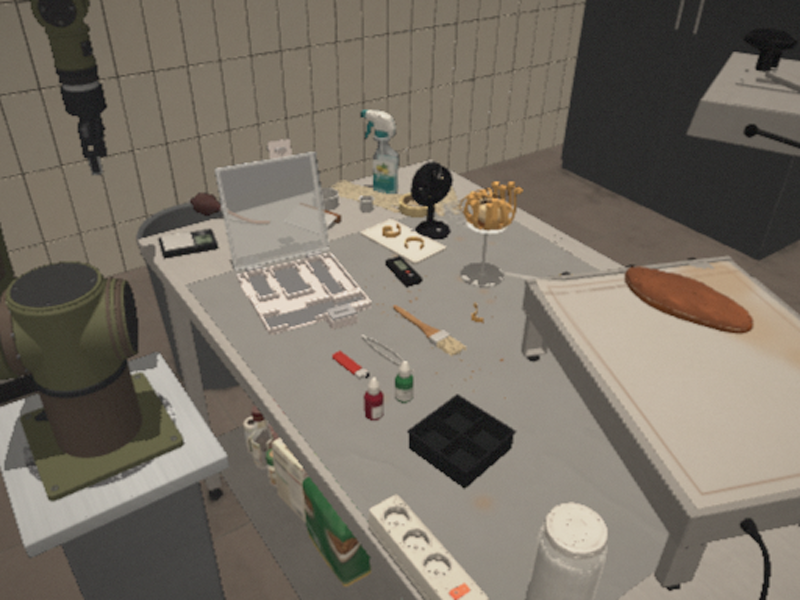

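The top view shows the case around (265,325), thermometer (326,217), brush (430,256), tweezers (435,312), lighter (430,350), bottles (494,330) and (498,366), and the crate (570,327). The scene view shows the cover open. I'll enlarge both.

```bash
cat > h.py <<'E'
import numpy as np, cv2
from scipy.spatial.transform import Rotation as R
def ray(c,u,v):
    K=c["camera_matrix"];T=c["cam_to_world"]
    d=np.array([(u-K[0,2])/K[0,0],-(v-K[1,2])/K[1,1],-1.])
    return T[:3,3],T[:3,:3]@d
def onz(c,u,v,z):
    o,d=ray(c,u,v); return o+d*(z-o[2])/d[2]
def proj(c,p):
    K=c["camera_matrix"];T=c["cam_to_world"]
    q=T[:3,:3].T@(np.asarray(p)-T[:3,3]); return np.array([K[0,2]+K[0,0]*q[0]/-q[2],K[1,2]-K[1,1]*q[1]/-q[2]])
def tri(*obs):
    A=np.zeros((3,3));b=np.zeros(3)
    for c,u,v in obs:
        o,d=ray(c,u,v);d=d/np.linalg.norm(d);M=np.eye(3)-np.outer(d,d);A+=M;b+=M@o
    p=np.linalg.solve(A,b)
    return p,max(np.linalg.norm(proj(c,p)-[u,v]) for c,u,v in obs)
def crop(c,x0,y0,x1,y1,s,name):
    cv2.imwrite(name,cv2.resize(c["pixels"][y0:y1,x0:x1,::-1],None,fx=s,fy=s,interpolation=cv2.INTER_CUBIC))
E
python3 - <<'E'
from h import *
t=np.load("top0.npz");s=np.load("scene0.npz")
crop(t,95,120,395,260,2.66,"pics/tcrop.png"); crop(s,140,145,340,315,3.5,"pics/scrop.png")
E
```

```text
(no output)
```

View pics/tcrop.png

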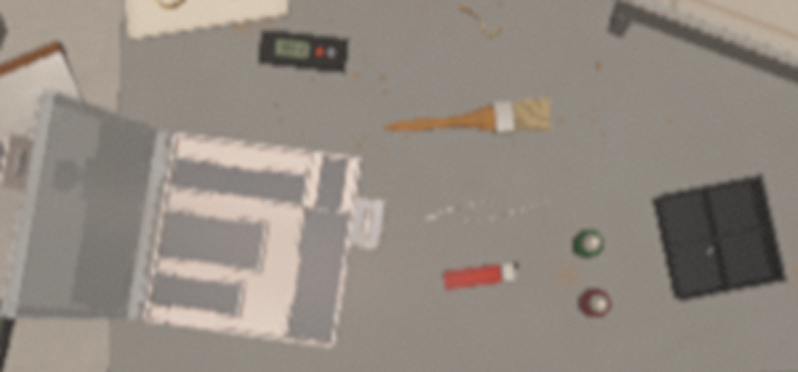

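View pics/scrop.png

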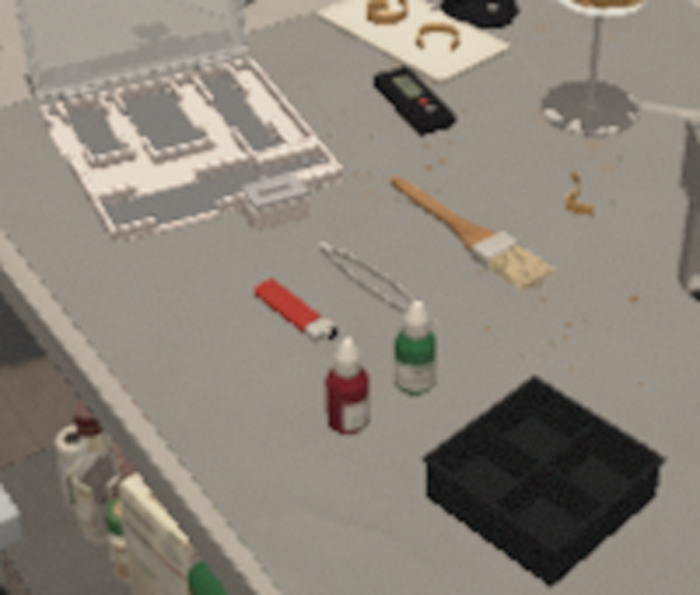

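Tray corners read in the top crop: (170,132), (360,155), (333,345), (145,322). In the scene crop they are (243,60), (342,167), (115,235), (40,95). All four tools and two bottles are present. Next I triangulate from both views.

```bash
cat > m1.py <<'E'
from h import *
t=np.load("top0.npz");s=np.load("scene0.npz")
T=lambda u,v:(t,95+u/2.66,120+v/2.66)
S=lambda u,v:(s,140+u/3.5,145+v/3.5)
P={"case++":((170,132),(243,60)),"case+-":((360,155),(342,167)),"case--":((333,345),(115,235)),"case-+":((145,322),(40,95)),
"th_a":((348,38),(455,108)),"th_b":((347,72),(430,133)),"th_c":((259,65),(376,90)),"th_d":((262,31),(398,68)),
"br_tip":((386,128),(394,180)),"br_ferr":((504,116),(493,244)),"br_end":((550,113),(540,276)),
"li_a":((444,279),(262,288)),"li_b":((518,267),(334,333)),
"tw_a":((426,218),(322,244)),"tw_b":((548,206),(410,303)),
"bo_g":((595,241),(417,306)),"bo_r":((600,302),(348,342)),
"cr1":((654,199),(535,378)),"cr2":((762,177),(664,460)),"cr3":((783,279),(550,584)),"cr4":((677,299),(426,460))}
for k,(a,b) in P.items():
    p,e=tri(T(*a),S(*b)); z={"ca":.016,"th":.019,"br":.016,"li":.012,"tw":.006,"bo":.08,"cr":.04}[k[:2]]
    print(k,np.round(p*1000),"err %.1f"%e,"top@z",np.round(onz(*T(*a),z)*1000)[:2])
E
python3 m1.py
```

```text
case++ [588. 274.  13.] err 0.8 top@z [589. 272.]
case+- [560.  51.  19.] err 0.1 top@z [560.  51.]
case-- [344.  81.  12.] err 0.4 top@z [343.  82.]
case-+ [372. 291.  36.] err 0.3 top@z [370. 297.]
th_a [696.  63.  28.] err 0.2 top@z [698.  64.]
th_b [663.  64.  11.] err 1.4 top@z [658.  65.]
th_c [674. 170.   1.] err 1.1 top@z [667. 168.]
th_d [705. 166.  19.] err 0.8 top@z [707. 165.]
br_tip [594.  20.   9.] err 0.5 top@z [592.  20.]
br_ferr [ 605. -117.   17.] err 0.1 top@z [ 605. -117.]
br_end [ 610. -171.   16.] err 0.8 top@z [ 608. -170.]
li_a [417. -45.   6.] err 0.0 top@z [417. -45.]
li_b [ 431. -131.   10.] err 0.5 top@z [ 430. -130.]
tw_a [488. -26.   9.] err 0.3 top@z [487. -25.]
tw_b [ 493. -161.   34.] err 2.0 top@z [ 500. -167.]
bo_g [ 456. -209.   81.] err 0.2 top@z [ 456. -209.]
bo_r [ 391. -214.   80.] err 0.5 top@z [ 390. -213.]
cr1 [ 508. -285.   38.] err 1.5 top@z [ 505. -282.]
cr2 [ 530. -405.   41.] err 0.7 top@z [ 528. -404.]
cr3 [ 413. -430.   14.] err 0.8 top@z [ 414. -423.]
cr4 [ 394. -307.   36.] err 0.9 top@z [ 393. -305.]
```

Triangulated heights agree with the text: rim about 16 mm, bottle tops 81 mm, ferrule 17 mm, crate 40 mm. The case middle is near (465,175) with yaw about -7.7°. I'll move to a viewing pose above the case so the wrist camera can refine this.

apply_moves:
  plan: [1,0,0,-0.065,0,0,0,1,0,0,-0.065,0,0,0,1,-0.2,-0.13,-0.065,0,0,0,1,-0.2,-0.13,-0.065,0,0,0,1,-0.2,-0.13,-0.065,0,0,0,1,-0.2,-0.13,-0.065,0,0,0,1,-0.2,-0.13,-0.065,0,0,0,1,-0.2,-0.13,-0.065,0,0,0,1,-0.2,-0.13,-0.065,0,0,0]

```text
time_s: 0.85
eef_pos: [0.3305, 0.2929, 0.4695]
ee_rot: [-179.9, 0.1, 158.6]
contact_force: [-0.1, 0.3, -0.2]
grip_width: 0.0855
grip_force: 0.0
```

apply_moves:
  plan: [1,-0.193,-0.136,0,0,0,14.785,1,-0.193,-0.136,0,0,0,14.785,1,-0.193,-0.136,0,0,0,14.785,1,-0.193,-0.136,0,0,0,14.785,1,-0.193,-0.136,0,0,0,14.785,1,-0.193,-0.136,0,0,0,14.785,1,-0.193,-0.136,0,0,0,14.785,1,-0.193,-0.136,0,0,0,14.785,1,-0.193,-0.136,0,0,0,14.785,1,-0.193,-0.136,0,0,0,14.785,1,-0.193,-0.136,0,0,0,14.785,1,-0.193,-0.136,0,0,0,14.785]

```text
time_s: 1.85
eef_pos: [0.4598, 0.1008, 0.4693]
ee_rot: [-179.9, 0.0, 85.0]
contact_force: [-0.9, 0.5, -1.2]
grip_width: 0.0853
grip_force: 0.0
```

```bash
cat >> h.py <<'E'
def grab(n,f):
    from rig import viewer
    c=viewer.camera(n);np.savez(f+".npz",**c);return c
E
python3 - <<'E'
from h import *
from rig import robot
c=grab("wrist","w1"); crop(c,0,0,512,384,1.5625,"pics/w1.png")
s=robot.observe();print(s["time_s"],s["joints"].round(2),s["eef_pos"].round(4),s["ee_rot"].round(2),s["contact_force"].round(2));print(c["cam_to_world"].round(4),c["camera_matrix"].round(1))
E
```

```text
1.9 [ 1.2360e+01  8.3700e+00 -6.7500e+00  7.4930e+01  1.0000e-02  1.0727e+02] [0.4597 0.1008 0.4693] [-179.95    0.     85.09] [0.04 0.32 0.74]
[[ 9.962e-01  8.200e-02  2.950e-02  4.676e-01]
 [-8.710e-02  9.410e-01  3.270e-01  1.842e-01]
 [-9.000e-04 -3.283e-01  9.446e-01  4.384e-01]
 [ 0.000e+00  0.000e+00  0.000e+00  1.000e+00]] [[331.3   0.  252.7]
 [  0.  331.3 193.3]
 [  0.    0.    1. ]]
```

View pics/w1.png

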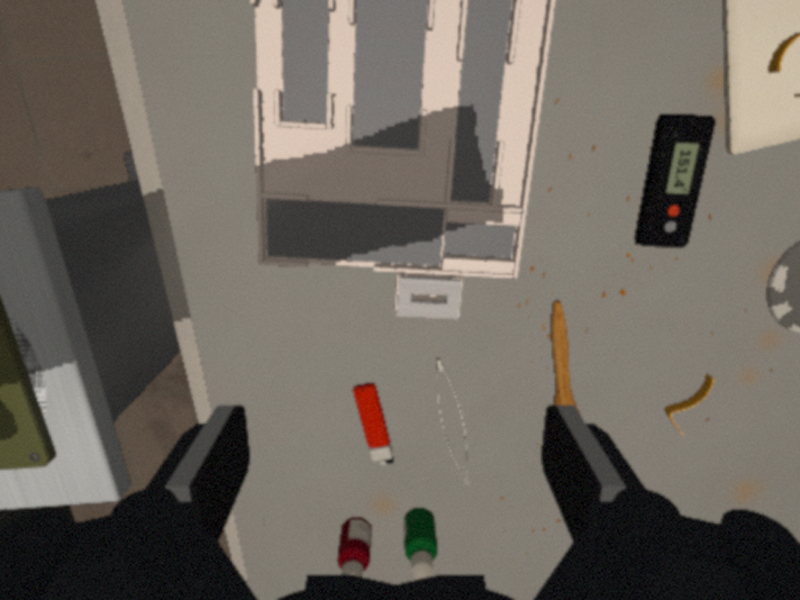

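The wrist view shows the tray's -y corners at (260,262) and (518,278), with lighter, thermometer and tweezers bay floors ending at about y=123, 150 and 203. Thermometer corners are (662,115), (714,117), (688,246), (636,242). Lighter ends are (366,385) and (382,460), and tweezers ends are (438,360) and (467,483).

```bash
cat > m2.py <<'E'
from h import *
w=np.load("w1.npz")
W=lambda u,v,z:onz(w,u/1.5625,v/1.5625,z)[:2]*1000
a=W(260,262,.016);b=W(518,278,.016);d=b-a
print("edge",a.round(),b.round(),np.linalg.norm(d),np.degrees(np.arctan2(d[1],d[0])))
l=[W(255,5,.016),W(553,0,.016)];print("sides",np.round(l))
y=np.radians(-7.7);X=np.array([np.cos(y),np.sin(y)]);Y=np.array([-X[1],X[0]])
C=(a+b)/2+110.5*Y;print("C",C.round(1))
f=lambda p:(round(float((p-C)@X)),round(float((p-C)@Y)))
for n,p in dict(sl=(255,5,.016),sr=(553,0,.016),li_l=(283,60,.004),li_r=(329,60,.004),li_e=(300,123,.004),th_l=(353,148,.004),th_r=(420,149,.004),th_r2=(425,60,.004),tw_l=(451,203,.004),tw_r=(492,203,.004),tw_r2=(508,40,.004),br_l=(268,230,.004),br_bot=(340,257,.01),br_top=(350,203,.016),stud=(429,298,.027),cov=(429,298,.027)).items(): print(n,f(W(*p)))
for n,p in dict(t1=(662,115,.019),t2=(714,117,.019),t3=(688,246,.019),t4=(636,242,.019),l1=(366,385,.012),l2=(382,460,.012),l2b=(390,462,.012),w1=(438,360,.008),w2=(467,483,.004)).items(): print(n,W(*p).round())
E
python3 m2.py
```

```text
edge [344.  83.] [561.  50.] 218.63721091945445 -8.66250938209578
sides [[374. 272.]
 [588. 257.]]
C [467.4 176.4]
sl (-106, 83)
sr (108, 96)
li_l (-89, 49)
li_r (-54, 50)
li_e (-76, 4)
th_l (-34, -13)
th_r (20, -12)
th_r2 (20, 54)
tw_l (49, -54)
tw_r (83, -52)
tw_r2 (81, 70)
br_l (-105, -84)
br_bot (-43, -103)
br_top (-35, -56)
stud (34, -130)
cov (34, -130)
t1 [670. 172.]
t2 [710. 167.]
t3 [700.  67.]
t4 [657.  74.]
l1 [421. -42.]
l2 [ 428. -125.]
l2b [ 435. -128.]
w1 [489. -24.]
w2 [ 510. -166.]
```

Bay widths come out at 35, 54 and 34 mm, which matches the text. I now have bay positions and object poses, so next is a small planner that turns world targets into tool-axis shifts.

```bash
cat > plan.py <<'E'
import sys,json,numpy as np
# usage: plan.py x,y,z,psi ... (mm, deg) ; prints shift per leg, updates commanded pose
P=json.load(open("pose.json"))
for a in sys.argv[1:]:
    t=[float(v) for v in a.split(",")]
    s=np.radians(P[3]);c,s=np.cos(s),np.sin(s);d=np.array(t[:3])-P[:3]
    tx,ty,tz=round(d[0]*c+d[1]*s)/1,round(d[0]*s-d[1]*c)/1,round(-d[2])/1
    az=round((P[3]-t[3])/5,2)
    P=[P[0]+tx*c+ty*s,P[1]+tx*s-ty*c,P[2]-tz,P[3]-5*az]
    L=np.linalg.norm([tx,ty,tz]);n=int(np.ceil(max(L/41.7,abs(az)*5/7.16)))
    print("%s: %.3f %.3f %.3f az %.2f rows>=%d -> %s"%(a,tx/1e3,ty/1e3,tz/1e3,az,n,np.round(P,1)))
json.dump(P,open("pose.json","w"))
E
echo '[460,100.5,470,85]' > pose.json
python3 plan.py 683.5,117.5,300,84 683.5,117.5,174,84 683.5,117.5,280,84
```

```text
683.5,117.5,300,84: 0.036 0.221 0.170 az 0.20 rows>=7 -> [683.3 117.1 300.   84. ]
683.5,117.5,174,84: 0.000 0.000 0.126 az 0.00 rows>=4 -> [683.3 117.1 174.   84. ]
683.5,117.5,280,84: 0.000 0.000 -0.106 az 0.00 rows>=3 -> [683.3 117.1 280.   84. ]
```

apply_moves:
  plan: [0.6,0.036,0.221,0.17,0,0,0.2,0.6,0.036,0.221,0.17,0,0,0.2,0.6,0.036,0.221,0.17,0,0,0.2,0.6,0.036,0.221,0.17,0,0,0.2,0.6,0.036,0.221,0.17,0,0,0.2,0.6,0.036,0.221,0.17,0,0,0.2,0.6,0.036,0.221,0.17,0,0,0.2,0.6,0.036,0.221,0.17,0,0,0.2,0.6,0.036,0.221,0.17,0,0,0.2]

```text
time_s: 2.65
eef_pos: [0.6834, 0.1173, 0.2964]
ee_rot: [-179.7, 0.1, 84.1]
contact_force: [0.4, -0.2, 0.3]
grip_width: 0.0682
grip_force: 0.0
```

apply_moves:
  plan: [0.6,0,0,0.03,0,0,0,0.6,0,0,0.06,0,0,0,0.6,0,0,0.09,0,0,0,0.6,0,0,0.11,0,0,0,0.6,0,0,0.12,0,0,0,0.6,0,0,0.126,0,0,0,0.6,0,0,0.126,0,0,0,-0.6,0,0,0.126,0,0,0,-0.6,0,0,0.126,0,0,0,-0.6,0,0,0.126,0,0,0,-0.6,0,0,0.126,0,0,0,-0.6,0,0,0.126,0,0,0]
  grip_force: 40

```text
time_s: 3.65
eef_pos: [0.6843, 0.1172, 0.1762]
ee_rot: [179.8, -0.1, 84.0]
contact_force: [-1.7, 0.5, 5.7]
grip_width: 0.0411
grip_force: 43.1
```

apply_moves:
  plan: [-0.6,0,0,-0.02,0,0,0,-0.6,0,0,-0.05,0,0,0,-0.6,0,0,-0.08,0,0,0,-0.6,0,0,-0.106,0,0,0,-0.6,0,0,-0.106,0,0,0]

```text
time_s: 4.07
eef_pos: [0.6853, 0.1173, 0.287]
ee_rot: [179.4, -0.2, 84.0]
contact_force: [0.9, -1.0, -0.6]
grip_width: 0.0408
grip_force: 42.3
```

```bash
python3 plan.py 466.7,224.5,280,82.1 466.7,224.5,179,82.1 466.7,224.5,280,82.1
```

```text
466.7,224.5,280,82.1: 0.084 -0.227 0.000 az 0.38 rows>=6 -> [466.3 224.4 280.   82.1]
466.7,224.5,179,82.1: 0.000 0.000 0.101 az 0.00 rows>=3 -> [466.3 224.4 179.   82.1]
466.7,224.5,280,82.1: 0.000 0.000 -0.101 az 0.00 rows>=3 -> [466.3 224.4 280.   82.1]
```

apply_moves:
  plan: [-0.6,0.084,-0.227,0,0,0,0.38,-0.6,0.084,-0.227,0,0,0,0.38,-0.6,0.084,-0.227,0,0,0,0.38,-0.6,0.084,-0.227,0,0,0,0.38,-0.6,0.084,-0.227,0,0,0,0.38,-0.6,0.084,-0.227,0,0,0,0.38,-0.6,0.084,-0.227,0,0,0,0.38,-0.6,0.084,-0.227,0,0,0,0.38,-0.6,0.084,-0.227,0,0,0,0.38]

```text
time_s: 4.82
eef_pos: [0.4666, 0.2244, 0.28]
ee_rot: [179.9, -0.0, 82.1]
contact_force: [-0.1, 0.0, -0.6]
grip_width: 0.041
grip_force: 42.3
```

apply_moves:
  plan: [-0.6,0,0,0.03,0,0,0,-0.6,0,0,0.055,0,0,0,-0.6,0,0,0.075,0,0,0,-0.6,0,0,0.085,0,0,0,-0.6,0,0,0.093,0,0,0,-0.6,0,0,0.099,0,0,0,-0.6,0,0,0.099,0,0,0,-0.6,0,0,0.099,0,0,0]

```text
time_s: 5.48
eef_pos: [0.4671, 0.2243, 0.1812]
ee_rot: [179.9, -0.1, 82.1]
contact_force: [0.5, -0.1, -0.8]
grip_width: 0.041
grip_force: 42.6
```

Run:
```python
from h import *
from rig import robot
c=grab("wrist","w2"); crop(c,0,0,512,384,1.5625,"pics/w2.png")
s=robot.observe();print(s["time_s"],s["eef_pos"].round(4),s["ee_rot"].round(2),s["contact_force"].round(2),s["grip_width"],s["grip_force"])
```

```text
5.5333 [0.467  0.2244 0.1814] [ 1.7991e+02 -5.0000e-02  8.2080e+01] [-0.23  0.23  0.06] 0.041057662264889695 42.60959208011627
```

View pics/w2.png

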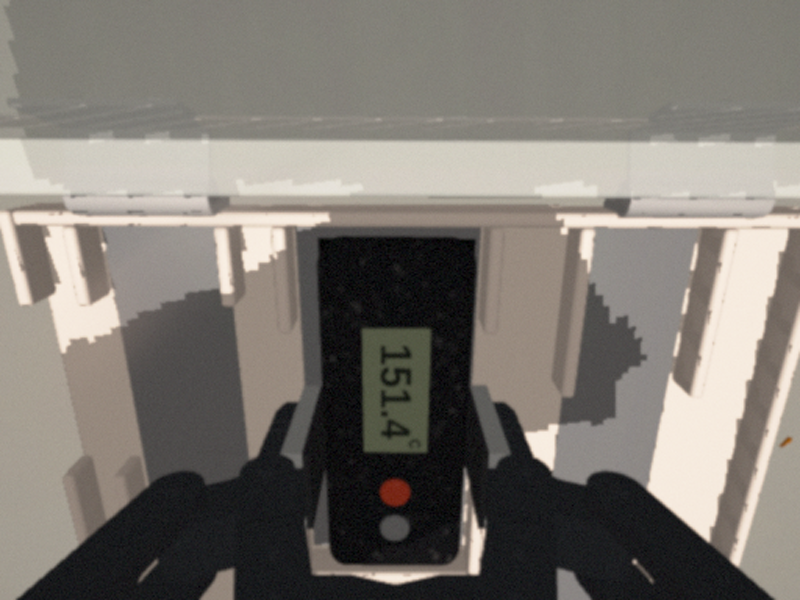

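The thermometer lies in its bay, with its edges at (320–475, 240–560) inside the walls. I'll release it, rise, and check that the other objects have not shifted.

apply_moves:
  plan: [0.2,0,0,0,0,0,0,0.2,0,0,0,0,0,0,0.2,0,0,0,0,0,0,0.2,0,0,-0.02,0,0,0,0.2,0,0,-0.06,0,0,0,0.2,0,0,-0.099,0,0,0,0.2,0,0,-0.099,0,0,0]

```text
time_s: 6.12
eef_pos: [0.4689, 0.2256, 0.287]
ee_rot: [179.4, -0.4, 82.1]
contact_force: [2.3, -0.6, 0.4]
grip_width: 0.0512
grip_force: 0.0
```

```bash
cat > chk.py <<'E'
import sys
from h import *
t0=np.load("top0.npz")["pixels"].astype(float)
c=grab("top","topn");d=np.abs(c["pixels"].astype(float)-t0).max(2)
# object boxes in tcrop px
B=dict(brush=(380,90,556,140),tweez=(420,195,552,225),light=(436,254,524,294),gr=(570,225,610,260),red=(575,285,615,322),therm=(255,25,352,78))
for k,(a,b,e,f) in B.items():
    r=d[int(120+b/2.66):int(120+f/2.66),int(95+a/2.66):int(95+e/2.66)];print(k,"changed px",int((r>40).sum()),"of",r.size)
E
python3 chk.py; python3 plan.py 424.5,-86,280,98 424.5,-86,177,98 424.5,-86,280,98
```

```text
brush changed px 0 of 1273
tweez changed px 0 of 550
light changed px 0 of 495
gr changed px 0 of 195
red changed px 0 of 210
therm changed px 443 of 740
424.5,-86,280,98: -0.313 0.001 0.000 az -3.18 rows>=8 -> [424.3 -85.8 280.   98. ]
424.5,-86,177,98: 0.000 0.000 0.103 az 0.00 rows>=3 -> [424.3 -85.8 177.   98. ]
424.5,-86,280,98: 0.000 0.000 -0.103 az 0.00 rows>=3 -> [424.3 -85.8 280.   98. ]
```

apply_moves:
  plan: [0.2,-0.313,0.001,0,0,0,-3.18,0.2,-0.313,0.001,0,0,0,-3.18,0.2,-0.313,0.001,0,0,0,-3.18,0.2,-0.313,0.001,0,0,0,-3.18,0.2,-0.313,0.001,0,0,0,-3.18,0.2,-0.313,0.001,0,0,0,-3.18,0.2,-0.313,0.001,0,0,0,-3.18,0.2,-0.313,0.001,0,0,0,-3.18,0.2,-0.313,0.001,0,0,0,-3.18,0.2,-0.313,0.001,0,0,0,-3.18,0.2,-0.313,0.001,0,0,0,-3.18]

```text
time_s: 7.08
eef_pos: [0.4238, -0.0856, 0.2792]
ee_rot: [-180.0, -0.1, 98.0]
contact_force: [0.7, 0.7, -0.2]
grip_width: 0.0512
grip_force: 0.0
```

apply_moves:
  plan: [0.2,0,0,0.03,0,0,0,0.2,0,0,0.06,0,0,0,0.2,0,0,0.08,0,0,0,0.2,0,0,0.093,0,0,0,0.2,0,0,0.1,0,0,0,0.2,0,0,0.103,0,0,0,0.2,0,0,0.103,0,0,0,-0.8,0,0,0.103,0,0,0,-0.8,0,0,0.103,0,0,0,-0.8,0,0,0.103,0,0,0,-0.8,0,0,0.103,0,0,0,-0.8,0,0,0.103,0,0,0]

```text
time_s: 8.08
eef_pos: [0.4248, -0.086, 0.1777]
ee_rot: [179.9, 0.0, 98.0]
contact_force: [-1.9, 2.1, 7.1]
grip_width: 0.022
grip_force: 39.4
```

apply_moves:
  plan: [-0.8,0,0,-0.02,0,0,0,-0.8,0,0,-0.05,0,0,0,-0.8,0,0,-0.08,0,0,0,-0.8,0,0,-0.103,0,0,0,-0.8,0,0,-0.103,0,0,0]

```text
time_s: 8.5
eef_pos: [0.4262, -0.0865, 0.2843]
ee_rot: [179.5, 0.2, 98.0]
contact_force: [0.6, 0.1, -0.3]
grip_width: 0.0214
grip_force: 39.5
```

```bash
python3 plan.py 403.3,241.3,280,82.1 403.3,241.3,183,82.1 403.3,241.3,280,82.1
```

```text
403.3,241.3,280,82.1: 0.327 0.025 0.000 az 3.18 rows>=8 -> [403.5 241.5 280.   82.1]
403.3,241.3,183,82.1: 0.000 0.000 0.097 az 0.00 rows>=3 -> [403.5 241.5 183.   82.1]
403.3,241.3,280,82.1: 0.000 0.000 -0.097 az 0.00 rows>=3 -> [403.5 241.5 280.   82.1]
```

apply_moves:
  plan: [-0.8,0.327,0.025,0,0,0,3.18,-0.8,0.327,0.025,0,0,0,3.18,-0.8,0.327,0.025,0,0,0,3.18,-0.8,0.327,0.025,0,0,0,3.18,-0.8,0.327,0.025,0,0,0,3.18,-0.8,0.327,0.025,0,0,0,3.18,-0.8,0.327,0.025,0,0,0,3.18,-0.8,0.327,0.025,0,0,0,3.18,-0.8,0.327,0.025,0,0,0,3.18,-0.8,0.327,0.025,0,0,0,3.18,-0.8,0.327,0.025,0,0,0,3.18]

```text
time_s: 9.42
eef_pos: [0.4029, 0.2413, 0.2791]
ee_rot: [-180.0, 0.1, 82.2]
contact_force: [-0.2, -1.6, -0.0]
grip_width: 0.0215
grip_force: 39.5
```

apply_moves:
  plan: [-0.8,0,0,0.03,0,0,0,-0.8,0,0,0.055,0,0,0,-0.8,0,0,0.075,0,0,0,-0.8,0,0,0.085,0,0,0,-0.8,0,0,0.092,0,0,0,-0.8,0,0,0.097,0,0,0,-0.8,0,0,0.097,0,0,0,-0.8,0,0,0.097,0,0,0]

```text
time_s: 10.08
eef_pos: [0.4037, 0.2407, 0.183]
ee_rot: [180.0, -0.0, 82.0]
contact_force: [0.2, 0.2, 0.2]
grip_width: 0.0214
grip_force: 39.5
```

Run:
```python
from h import *
from rig import robot
c=grab("wrist","w3"); crop(c,0,0,512,384,1.5625,"pics/w3.png")
s=robot.observe();print(s["time_s"],s["eef_pos"].round(4),s["ee_rot"].round(2),s["contact_force"].round(2),s["grip_width"],s["grip_force"])
```

```text
10.1333 [0.4039 0.2409 0.1832] [ 1.7995e+02 -3.0000e-02  8.2040e+01] [-0.31 -0.07  1.1 ] 0.02137738195765975 39.52175754122436
```

View pics/w3.png

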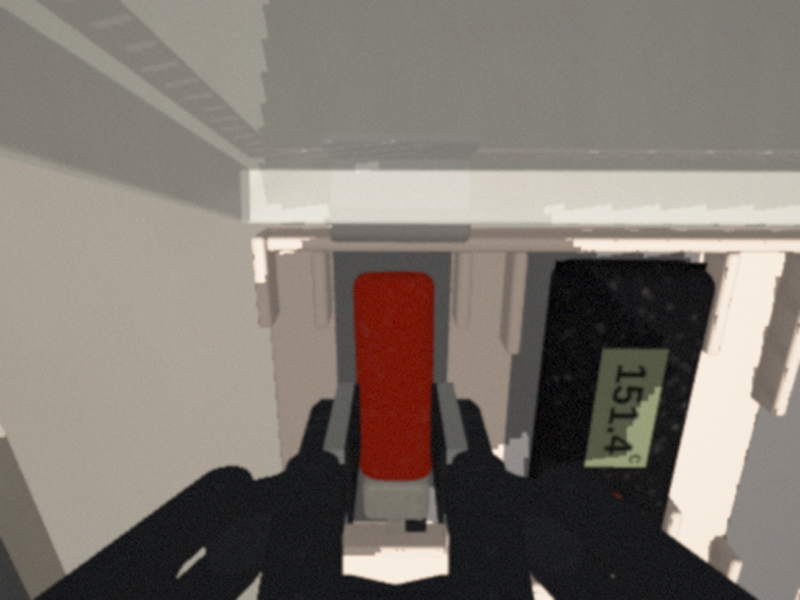

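The lighter is in its bay, body at (355–433, 272–520), between the bay walls. I'll release it, then go above the tweezers for a closer look, since their far tip was uncertain.

apply_moves:
  plan: [-0.27,0,0,0,0,0,0,-0.27,0,0,0,0,0,0,-0.27,0,0,0,0,0,0,-0.27,0,0,-0.02,0,0,0,-0.27,0,0,-0.06,0,0,0,-0.27,0,0,-0.097,0,0,0,-0.27,0,0,-0.097,0,0,0]

```text
time_s: 10.72
eef_pos: [0.4058, 0.243, 0.2862]
ee_rot: [179.5, -0.4, 82.1]
contact_force: [0.7, 0.1, 0.0]
grip_width: 0.031
grip_force: 0.0
```

```bash
python3 chk.py; python3 plan.py 497,-96,300,96
```

```text
brush changed px 0 of 1273
tweez changed px 0 of 550
light changed px 149 of 495
gr changed px 0 of 195
red changed px 0 of 210
therm changed px 426 of 740
497,-96,300,96: -0.321 0.139 -0.020 az -2.78 rows>=9 -> [497.1 -95.6 300.   96. ]
```

apply_moves:
  plan: [0.1,-0.321,0.139,-0.02,0,0,-2.78,0.1,-0.321,0.139,-0.02,0,0,-2.78,0.1,-0.321,0.139,-0.02,0,0,-2.78,0.1,-0.321,0.139,-0.02,0,0,-2.78,0.1,-0.321,0.139,-0.02,0,0,-2.78,0.1,-0.321,0.139,-0.02,0,0,-2.78,0.1,-0.321,0.139,-0.02,0,0,-2.78,0.1,-0.321,0.139,-0.02,0,0,-2.78,0.1,-0.321,0.139,-0.02,0,0,-2.78,0.1,-0.321,0.139,-0.02,0,0,-2.78,0.1,-0.321,0.139,-0.02,0,0,-2.78,0.1,-0.321,0.139,-0.02,0,0,-2.78]

```text
time_s: 11.77
eef_pos: [0.4962, -0.0953, 0.2988]
ee_rot: [-179.9, -0.1, 96.0]
contact_force: [-0.9, 0.5, -0.6]
grip_width: 0.0471
grip_force: 0.0
```

Run:
```python
from h import *
c=grab("wrist","w4"); crop(c,0,0,512,384,1.5625,"pics/w4.png")
```

```text
(no output)
```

View pics/w4.png

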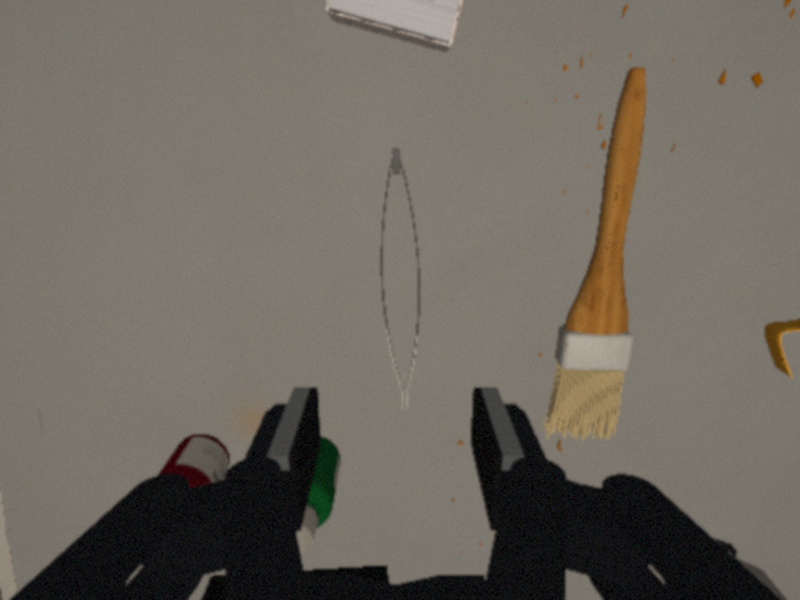

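The view shows the tweezers from (396,149) to (405,408), widest at (381–420, 265). The brush tip is at (637,68), its ferrule middle about (594,351), and the bristle end about (582,437).

Run:
```python
from h import *
w=np.load("w4.npz");w1=np.load("w1.npz");t=np.load("top0.npz")
W=lambda u,v,z:(onz(w,u/1.5625,v/1.5625,z)*1000)[:2].round(1)
for n,p in dict(a=(396,149,.004),b=(405,408,.004),l=(381,265,.006),r=(420,265,.006),btip=(637,68,.014),f1=(566,331,.016),f2=(631,336,.016),f3=(628,370,.016),f4=(557,364,.016),e1=(547,437,.008),e2=(617,437,.008)).items(): print(n,W(*p))
T=lambda u,v:(t,95+u/2.66,120+v/2.66)
for n,p,q in (("a",(396,149),(426,218)),("ferr",(594,351),(504,116)),("tip",(637,68),(386,128))): print(n,tri((w,p[0]/1.5625,p[1]/1.5625),T(*q)))
```

```text
a [489.1 -24.1]
b [ 509.5 -167.2]
l [487.4 -82.7]
r [507.7 -80.5]
btip [592.9  22.4]
f1 [ 587.4 -105.4]
f2 [ 622.1 -104.6]
f3 [ 625.5 -124.2]
f4 [ 586.7 -124.7]
e1 [ 593.7 -175.2]
e2 [ 634.3 -170.9]
a (array([ 0.48908655, -0.0249129 , -0.01643886]), np.float64(0.13980687037246825))
ferr (array([ 0.60534359, -0.11638589,  0.01369536]), np.float64(0.64446654142038))
tip (array([0.59109276, 0.02100528, 0.01891085]), np.float64(1.2098248313255828))
```

```bash
python3 plan.py 499.3,-95.6,176.5,98.1 499.3,-95.6,280,98.1 535.5,194.6,280,82.1 535.5,194.6,183,82.1 535.5,194.6,280,82.1
```

```text
499.3,-95.6,176.5,98.1: 0.000 0.002 0.124 az -0.42 rows>=3 -> [499.1 -95.3 176.   98.1]
499.3,-95.6,280,98.1: 0.000 0.000 -0.104 az 0.00 rows>=3 -> [499.1 -95.3 280.   98.1]
535.5,194.6,280,82.1: 0.282 0.077 0.000 az 3.20 rows>=8 -> [535.6 194.7 280.   82.1]
535.5,194.6,183,82.1: 0.000 0.000 0.097 az 0.00 rows>=3 -> [535.6 194.7 183.   82.1]
535.5,194.6,280,82.1: 0.000 0.000 -0.097 az 0.00 rows>=3 -> [535.6 194.7 280.   82.1]
```

apply_moves:
  plan: [0.1,0,0.002,0.04,0,0,-0.42,0.1,0,0.002,0.075,0,0,-0.42,0.1,0,0.002,0.1,0,0,-0.42,0.1,0,0.002,0.114,0,0,-0.42,0.1,0,0.002,0.12,0,0,-0.42,0.1,0,0.002,0.124,0,0,-0.42,0.1,0,0.002,0.124,0,0,-0.42,-0.8,0,0.002,0.124,0,0,-0.42,-0.8,0,0.002,0.124,0,0,-0.42,-0.8,0,0.002,0.124,0,0,-0.42,-0.8,0,0.002,0.124,0,0,-0.42,-0.8,0,0.002,0.124,0,0,-0.42]
  grip_force: 30

```text
time_s: 12.82
eef_pos: [0.4997, -0.0955, 0.177]
ee_rot: [179.8, 0.0, 98.1]
contact_force: [-0.2, 0.8, 6.0]
grip_width: 0.0189
grip_force: 29.7
```

apply_moves:
  plan: [-0.8,0,0,-0.02,0,0,0,-0.8,0,0,-0.05,0,0,0,-0.8,0,0,-0.08,0,0,0,-0.8,0,0,-0.104,0,0,0,-0.8,0,0,-0.104,0,0,0]

```text
time_s: 13.23
eef_pos: [0.5011, -0.0961, 0.2848]
ee_rot: [179.5, 0.2, 98.1]
contact_force: [1.6, 0.1, 0.6]
grip_width: 0.019
grip_force: 29.6
```

apply_moves:
  plan: [-0.8,0.282,0.077,0,0,0,3.2,-0.8,0.282,0.077,0,0,0,3.2,-0.8,0.282,0.077,0,0,0,3.2,-0.8,0.282,0.077,0,0,0,3.2,-0.8,0.282,0.077,0,0,0,3.2,-0.8,0.282,0.077,0,0,0,3.2,-0.8,0.282,0.077,0,0,0,3.2,-0.8,0.282,0.077,0,0,0,3.2,-0.8,0.282,0.077,0,0,0,3.2,-0.8,0.282,0.077,0,0,0,3.2,-0.8,0.282,0.077,0,0,0,3.2]

```text
time_s: 14.15
eef_pos: [0.5349, 0.1934, 0.2791]
ee_rot: [-179.9, 0.1, 82.1]
contact_force: [0.0, 0.4, 0.1]
grip_width: 0.0189
grip_force: 29.6
```

Run:
```python
from h import *
c=grab("wrist","w5"); crop(c,0,0,512,384,1.5625,"pics/w5.png")
```

```text
(no output)
```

View pics/w5.png

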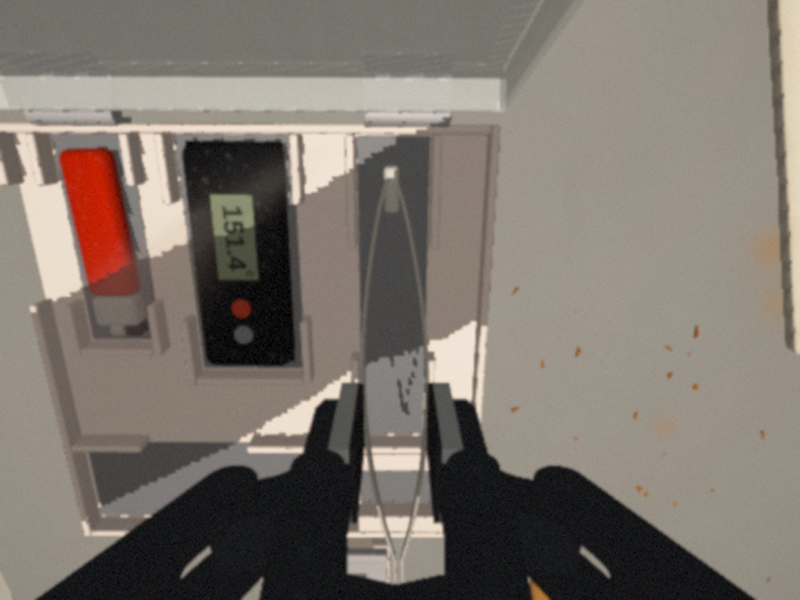

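The tweezers hang centred over their bay, with the bay at x 358–428 and the tweezers at 363–425. Lighter and thermometer lie properly in theirs. I'll lower, release and carry on to the brush.

apply_moves:
  plan: [-0.8,0,0,0.03,0,0,0,-0.8,0,0,0.055,0,0,0,-0.8,0,0,0.075,0,0,0,-0.8,0,0,0.085,0,0,0,-0.8,0,0,0.092,0,0,0,-0.8,0,0,0.097,0,0,0,-0.8,0,0,0.097,0,0,0,-0.32,0,0,0.097,0,0,0,-0.32,0,0,0.097,0,0,0,-0.32,0,0,0.097,0,0,0]

```text
time_s: 15.03
eef_pos: [0.536, 0.1948, 0.1838]
ee_rot: [179.9, -0.1, 82.1]
contact_force: [-0.6, -0.4, -0.1]
grip_width: 0.0294
grip_force: 0.0
```

apply_moves:
  plan: [-0.32,0,0,-0.02,0,0,0,-0.32,0,0,-0.06,0,0,0,-0.32,0,0,-0.097,0,0,0,-0.32,0,0,-0.097,0,0,0]

```text
time_s: 15.37
eef_pos: [0.5384, 0.1958, 0.2877]
ee_rot: [179.3, -0.4, 82.1]
contact_force: [1.1, 0.7, 0.8]
grip_width: 0.0289
grip_force: 0.0
```

```bash
python3 chk.py
python3 - <<'E'
from h import *
c=grab("wrist","w6"); crop(c,0,0,512,384,1.5625,"pics/w6.png")
E
python3 plan.py 570,40,300,180 605.5,-115.5,280,276.1 605.5,-115.5,177,276.1 605.5,-115.5,280,276.1
```

```text
brush changed px 0 of 1273
tweez changed px 0 of 550
light changed px 170 of 495
gr changed px 0 of 195
red changed px 0 of 210
therm changed px 458 of 740
570,40,300,180: -0.148 0.055 -0.020 az -19.58 rows>=14 -> [569.7  40.5 300.  180. ]
605.5,-115.5,280,276.1: -0.036 -0.156 0.020 az -19.22 rows>=14 -> [ 605.7 -115.5  280.   276.1]
605.5,-115.5,177,276.1: 0.000 0.000 0.103 az 0.00 rows>=3 -> [ 605.7 -115.5  177.   276.1]
605.5,-115.5,280,276.1: 0.000 0.000 -0.103 az 0.00 rows>=3 -> [ 605.7 -115.5  280.   276.1]
```

View pics/w6.png

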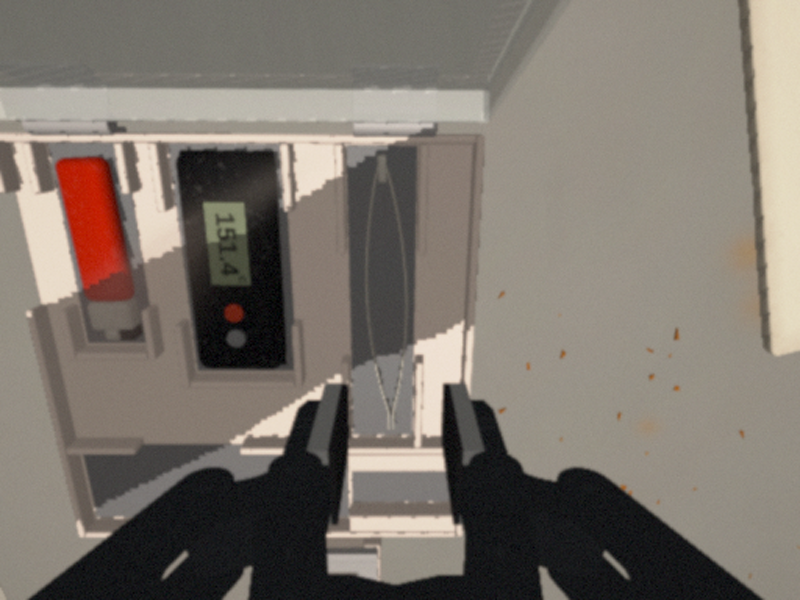

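The tweezers lie flat in their bay from (381,155) to (391,428). All three tools are in. I'll rotate in three parts towards the brush.

```bash
echo '[535.6,194.7,280,82.1]'>pose.json
python3 plan.py 565,60,300,150 590,-40,300,215 605.5,-115.5,280,276.1 605.5,-115.5,177,276.1 605.5,-115.5,280,276.1
```

```text
565,60,300,150: -0.129 0.048 -0.020 az -13.58 rows>=10 -> [565.4  60.3 300.  150. ]
590,-40,300,215: -0.071 -0.075 0.000 az -13.00 rows>=10 -> [589.4 -40.1 300.  215. ]
605.5,-115.5,280,276.1: 0.030 -0.071 0.020 az -12.22 rows>=9 -> [ 605.6 -115.5  280.   276.1]
605.5,-115.5,177,276.1: 0.000 0.000 0.103 az 0.00 rows>=3 -> [ 605.6 -115.5  177.   276.1]
605.5,-115.5,280,276.1: 0.000 0.000 -0.103 az 0.00 rows>=3 -> [ 605.6 -115.5  280.   276.1]
```

apply_moves:
  plan: [0.4,-0.129,0.048,-0.02,0,0,-13.58,0.4,-0.129,0.048,-0.02,0,0,-13.58,0.4,-0.129,0.048,-0.02,0,0,-13.58,0.4,-0.129,0.048,-0.02,0,0,-13.58,0.4,-0.129,0.048,-0.02,0,0,-13.58,0.4,-0.129,0.048,-0.02,0,0,-13.58,0.4,-0.129,0.048,-0.02,0,0,-13.58,0.4,-0.129,0.048,-0.02,0,0,-13.58,0.4,-0.129,0.048,-0.02,0,0,-13.58,0.4,-0.129,0.048,-0.02,0,0,-13.58,0.4,-0.129,0.048,-0.02,0,0,-13.58,0.4,-0.129,0.048,-0.02,0,0,-13.58]

```text
time_s: 16.47
eef_pos: [0.5647, 0.0601, 0.2985]
ee_rot: [-179.9, -0.1, 149.9]
contact_force: [-0.7, -0.0, -0.8]
grip_width: 0.06
grip_force: 0.0
```

apply_moves:
  plan: [0.4,-0.071,-0.075,0,0,0,-13,0.4,-0.071,-0.075,0,0,0,-13,0.4,-0.071,-0.075,0,0,0,-13,0.4,-0.071,-0.075,0,0,0,-13,0.4,-0.071,-0.075,0,0,0,-13,0.4,-0.071,-0.075,0,0,0,-13,0.4,-0.071,-0.075,0,0,0,-13,0.4,-0.071,-0.075,0,0,0,-13,0.4,-0.071,-0.075,0,0,0,-13,0.4,-0.071,-0.075,0,0,0,-13,0.4,-0.071,-0.075,0,0,0,-13,0.4,-0.071,-0.075,0,0,0,-13]

```text
time_s: 17.47
eef_pos: [0.589, -0.0402, 0.2992]
ee_rot: [180.0, -0.0, -145.1]
contact_force: [-0.3, 0.1, 0.7]
grip_width: 0.0595
grip_force: 0.0
```

apply_moves:
  plan: [0.4,0.03,-0.071,0.02,0,0,-12.22,0.4,0.03,-0.071,0.02,0,0,-12.22,0.4,0.03,-0.071,0.02,0,0,-12.22,0.4,0.03,-0.071,0.02,0,0,-12.22,0.4,0.03,-0.071,0.02,0,0,-12.22,0.4,0.03,-0.071,0.02,0,0,-12.22,0.4,0.03,-0.071,0.02,0,0,-12.22,0.4,0.03,-0.071,0.02,0,0,-12.22,0.4,0.03,-0.071,0.02,0,0,-12.22,0.4,0.03,-0.071,0.02,0,0,-12.22,0.4,0.03,-0.071,0.02,0,0,-12.22,0.4,0.03,-0.071,0.02,0,0,-12.22]

```text
time_s: 18.47
eef_pos: [0.6053, -0.1156, 0.2796]
ee_rot: [180.0, 0.0, -84.0]
contact_force: [0.2, 0.0, -0.4]
grip_width: 0.0598
grip_force: 0.0
```

Run:
```python
from h import *
from rig import robot
s=robot.observe();print(s["joints"].round(1))
# brush still there? project brush tip/ferrule in a new scene view, compare with start
c=grab("scene","sn");d=np.abs(c["pixels"].astype(float)-np.load("scene0.npz")["pixels"].astype(float)).max(2)
print("handle",(d[int(145+175/3.5):int(145+215/3.5),int(140+390/3.5):int(140+445/3.5)]>40).sum(),"bristle",(d[int(145+250/3.5):int(145+285/3.5),int(140+515/3.5):int(140+555/3.5)]>40).sum())
```

```text
[ -10.8   27.9   -7.1   55.    -0.  -106.8]
handle 10 bristle 8
```

apply_moves:
  plan: [0.4,0,0,0.03,0,0,0,0.4,0,0,0.06,0,0,0,0.4,0,0,0.08,0,0,0,0.4,0,0,0.093,0,0,0,0.4,0,0,0.1,0,0,0,0.4,0,0,0.103,0,0,0,0.4,0,0,0.103,0,0,0,-0.6,0,0,0.103,0,0,0,-0.6,0,0,0.103,0,0,0,-0.6,0,0,0.103,0,0,0,-0.6,0,0,0.103,0,0,0,-0.6,0,0,0.103,0,0,0]
  grip_force: 45

```text
time_s: 19.52
eef_pos: [0.6063, -0.1158, 0.1782]
ee_rot: [-179.8, -0.1, -83.9]
contact_force: [0.5, 0.1, 6.6]
grip_width: 0.0355
grip_force: 49.9
```

apply_moves:
  plan: [-0.6,0,0,-0.02,0,0,0,-0.6,0,0,-0.05,0,0,0,-0.6,0,0,-0.08,0,0,0,-0.6,0,0,-0.103,0,0,0,-0.6,0,0,-0.103,0,0,0]

```text
time_s: 19.93
eef_pos: [0.6072, -0.116, 0.2851]
ee_rot: [-179.5, -0.2, -83.9]
contact_force: [1.7, -0.2, -0.9]
grip_width: 0.0355
grip_force: 49.6
```

```bash
python3 plan.py 510,-10,300,224 414.8,101.9,280,172.1 414.8,101.9,183,172.1 414.8,101.9,280,172.1; python3 -c "
from rig import robot
s=robot.observe();print(s['grip_width'],s['grip_force'],s['time_s'])"
```

```text
510,-10,300,224: -0.115 0.084 -0.020 az 10.42 rows>=8 -> [509.8 -10.1 300.  224. ]
414.8,101.9,280,172.1: -0.009 0.147 0.020 az 10.38 rows>=8 -> [414.2 101.9 280.  172.1]
414.8,101.9,183,172.1: -0.001 0.000 0.097 az 0.00 rows>=3 -> [415.2 101.8 183.  172.1]
414.8,101.9,280,172.1: 0.000 0.000 -0.097 az 0.00 rows>=3 -> [415.2 101.8 280.  172.1]
0.0355438497860903 49.59311953280121 19.9333
```

apply_moves:
  plan: [-0.6,-0.115,0.084,-0.02,0,0,10.42,-0.6,-0.115,0.084,-0.02,0,0,10.42,-0.6,-0.115,0.084,-0.02,0,0,10.42,-0.6,-0.115,0.084,-0.02,0,0,10.42,-0.6,-0.115,0.084,-0.02,0,0,10.42,-0.6,-0.115,0.084,-0.02,0,0,10.42,-0.6,-0.115,0.084,-0.02,0,0,10.42,-0.6,-0.115,0.084,-0.02,0,0,10.42,-0.6,-0.115,0.084,-0.02,0,0,10.42,-0.6,-0.115,0.084,-0.02,0,0,10.42]

```text
time_s: 20.77
eef_pos: [0.5092, -0.0102, 0.299]
ee_rot: [179.9, -0.1, -135.9]
contact_force: [-0.1, 0.3, -1.2]
grip_width: 0.0356
grip_force: 49.6
```

apply_moves:
  plan: [-0.6,-0.009,0.147,0.02,0,0,10.38,-0.6,-0.009,0.147,0.02,0,0,10.38,-0.6,-0.009,0.147,0.02,0,0,10.38,-0.6,-0.009,0.147,0.02,0,0,10.38,-0.6,-0.009,0.147,0.02,0,0,10.38,-0.6,-0.009,0.147,0.02,0,0,10.38,-0.6,-0.009,0.147,0.02,0,0,10.38,-0.6,-0.009,0.147,0.02,0,0,10.38,-0.6,-0.009,0.147,0.02,0,0,10.38,-0.6,-0.009,0.147,0.02,0,0,10.38,-0.6,-0.009,0.147,0.02,0,0,10.38]

```text
time_s: 21.68
eef_pos: [0.4139, 0.1017, 0.2795]
ee_rot: [-180.0, -0.0, 172.2]
contact_force: [0.2, -0.6, -0.5]
grip_width: 0.0359
grip_force: 49.8
```

apply_moves:
  plan: [-0.6,-0.001,0,0.03,0,0,0,-0.6,-0.001,0,0.05,0,0,0,-0.6,-0.001,0,0.06,0,0,0,-0.6,-0.001,0,0.06,0,0,0]

```text
time_s: 22.02
eef_pos: [0.4137, 0.1012, 0.2176]
ee_rot: [-179.9, -0.3, 172.2]
contact_force: [-0.6, -0.3, -0.6]
grip_width: 0.0357
grip_force: 49.8
```

Run:
```python
from h import *
from rig import robot
w=grab("wrist","w7");s=grab("scene","s7");t=grab("top","t7")
A=cv2.resize(w["pixels"],(480,360));B=cv2.resize(s["pixels"][150:225,145:245],(320,240),interpolation=cv2.INTER_CUBIC);C=cv2.resize(t["pixels"][165:255,145:245],(320,288),interpolation=cv2.INTER_CUBIC)
I=np.zeros((528,800,3),np.uint8);I[:360,:480]=A;I[:240,480:]=B;I[240:,480:]=C;cv2.imwrite("pics/m7.png",I[:,:,::-1])
s=robot.observe();print(s["eef_pos"].round(4),s["grip_width"],s["joints"].round(1))
```

```text
[0.4154 0.1017 0.2202] 0.03566275349342358 [ 13.8  15.5 -38.5  35.9   0.   21.6]
```

View pics/m7.png

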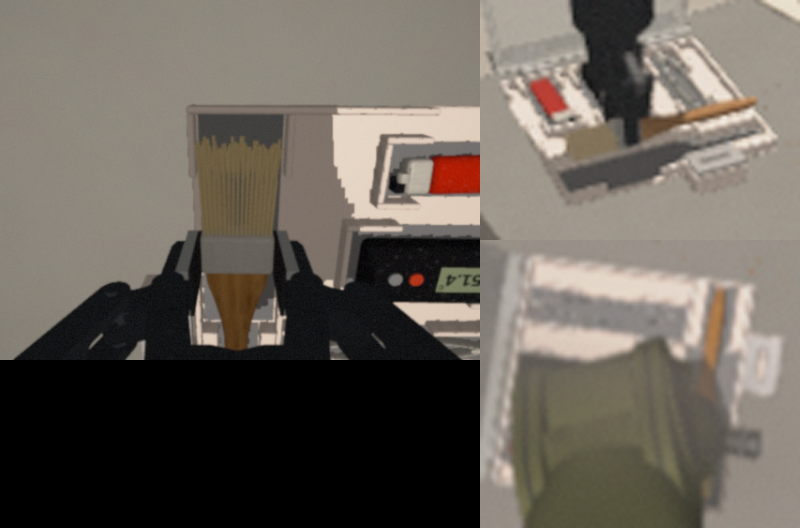

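The brush is centred over its bay, with bristles at x 197–282 over the bay's 197–285 and the bristles at the wide end. Lower and release.

apply_moves:
  plan: [-0.6,0,0,0.015,0,0,0,-0.6,0,0,0.026,0,0,0,-0.6,0,0,0.033,0,0,0,-0.6,0,0,0.037,0,0,0,-0.6,0,0,0.037,0,0,0,0.06,0,0,0.037,0,0,0,0.06,0,0,0.037,0,0,0,0.06,0,0,0.037,0,0,0]

```text
time_s: 22.83
eef_pos: [0.4154, 0.1017, 0.1833]
ee_rot: [180.0, 0.1, 172.1]
contact_force: [0.2, 0.9, 0.1]
grip_width: 0.0453
grip_force: 0.0
```

apply_moves:
  plan: [0.06,0,0,-0.02,0,0,0,0.06,0,0,-0.06,0,0,0,0.06,0,0,-0.097,0,0,0,0.06,0,0,-0.117,0,0,0,0.06,0,0,-0.117,0,0,0,0.06,0,0,-0.117,0,0,0]

```text
time_s: 23.33
eef_pos: [0.4157, 0.1018, 0.3013]
ee_rot: [179.9, 0.2, 172.1]
contact_force: [-0.1, -0.7, -0.4]
grip_width: 0.0452
grip_force: 0.0
```

```bash
echo '[415.2,101.8,300,172.1]' > pose.json
python3 - <<'E'
from h import *
# cover geometry in world
yaw=np.radians(-7.9);X=np.array([np.cos(yaw),np.sin(yaw)]);Y=np.array([-X[1],X[0]]);C=np.array([467,176.])
def cw(x,y): return (C+x*X+y*Y).round(1)
for a in (1.95,1.7,1.57,1.3,1.1,.9,.7):
    for r in (200,225): print(a,r,cw(0,114+r*np.cos(a)),round(17+r*np.sin(a)),end=" | ")
    print()
# measured check: cover far corner in scene & top pics(display px in 800x600)
t=np.load("top0.npz");s=np.load("scene0.npz")
for n,p,q in (("cor-x",(155,373),(240,267)),("top-x",(155,373),(219,165)),("top+x",(176,242),(317,153))):
    print(n,tri((t,p[0]/1.5625,p[1]/1.5625),(s,q[0]/1.5625,q[1]/1.5625)))
E
```

```text
1.95 200 [472.5 215.6] 203 | 1.95 225 [471.2 206.4] 226 | 
1.7 200 [479.1 263.4] 215 | 1.7 225 [478.7 260.2] 240 | 
1.57 200 [482.7 289.1] 217 | 1.57 225 [482.7 289.1] 242 | 
1.3 200 [490.  341.9] 210 | 1.3 225 [490.9 348.5] 234 | 
1.1 200 [495.1 378.8] 195 | 1.1 225 [496.7 390. ] 218 | 
0.9 200 [499.8 412.1] 174 | 0.9 225 [501.9 427.5] 193 | 
0.7 200 [503.7 440.4] 146 | 0.7 225 [506.3 459.4] 162 | 
cor-x (array([ 0.40763727,  0.45964898, -0.05319512]), np.float64(11.354838785192587))
top-x (array([0.3861294, 0.3567256, 0.2468456]), np.float64(1.4133280611098158))
top+x (array([0.59988806, 0.3346561 , 0.23201437]), np.float64(1.7104783914379056))
```

```bash
python3 - <<'E'
from h import *
w=grab("wrist","w8");s=grab("scene","s8");t=grab("top","t8")
A=cv2.resize(w["pixels"],(480,360));B=cv2.resize(s["pixels"][90:210,130:290],(320,240),interpolation=cv2.INTER_CUBIC);C=cv2.resize(t["pixels"][180:240,300:400],(400,240),interpolation=cv2.INTER_CUBIC);D=cv2.resize(t["pixels"][140:250,80:230],(320,235),interpolation=cv2.INTER_CUBIC)
I=np.zeros((600,800,3),np.uint8);I[:360,:480]=A;I[:240,480:]=B;I[360:,:400]=C;I[240:475,480:]=D;cv2.imwrite("pics/m8.png",I[:,:,::-1])
E
python3 plan.py 415.2,101.8,480,172.1 441.2,426.9,480,172.1 441.2,426.9,370,172.1
```

```text
415.2,101.8,480,172.1: 0.000 0.000 -0.180 az 0.00 rows>=5 -> [415.2 101.8 480.  172.1]
441.2,426.9,480,172.1: 0.019 0.326 0.000 az 0.00 rows>=8 -> [441.2 427.3 480.  172.1]
441.2,426.9,370,172.1: 0.000 0.000 0.110 az 0.00 rows>=3 -> [441.2 427.3 370.  172.1]
```

View pics/m8.png

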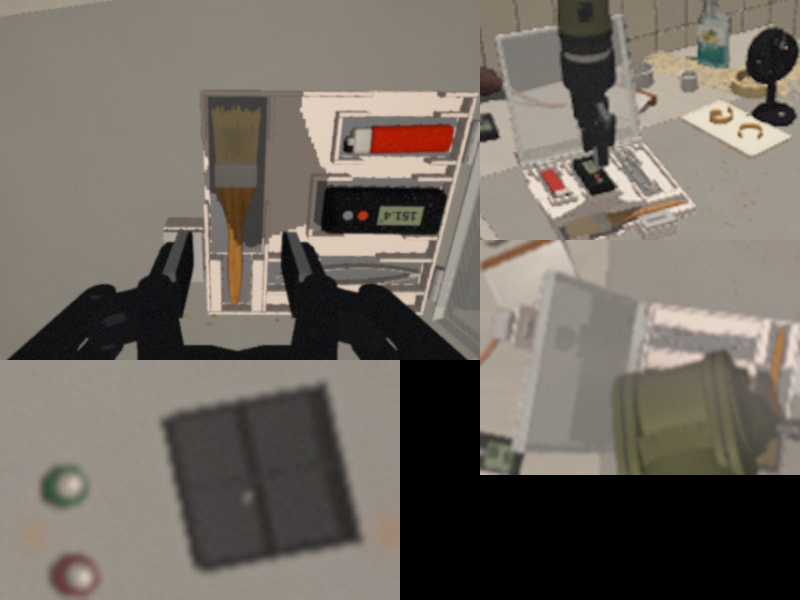

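All four tools lie in their bays, the brush with its bristles at the wide end. The bottles and crate are undisturbed. I'll now go behind the cover.

apply_moves:
  plan: [-1,0,0,-0.04,0,0,0,-1,0,0,-0.08,0,0,0,-1,0,0,-0.12,0,0,0,-1,0,0,-0.16,0,0,0,-1,0,0,-0.18,0,0,0,-1,0,0,-0.18,0,0,0]

```text
time_s: 23.98
eef_pos: [0.4161, 0.1019, 0.4832]
ee_rot: [179.9, 0.3, 172.1]
contact_force: [0.3, 0.1, -0.3]
grip_width: -0.0002
grip_force: 0.0
```

apply_moves:
  plan: [-1,0.019,0.326,0,0,0,0,-1,0.019,0.326,0,0,0,0,-1,0.019,0.326,0,0,0,0,-1,0.019,0.326,0,0,0,0,-1,0.019,0.326,0,0,0,0,-1,0.019,0.326,0,0,0,0,-1,0.019,0.326,0,0,0,0,-1,0.019,0.326,0,0,0,0,-1,0.019,0.326,0,0,0,0,-1,0.019,0.326,0,0,0,0,-1,0.019,0.326,0,0,0,0]

```text
time_s: 24.9
eef_pos: [0.4408, 0.427, 0.4773]
ee_rot: [-179.8, -0.1, 172.1]
contact_force: [-0.8, -0.4, -0.0]
grip_width: 0.0004
grip_force: 0.0
```

apply_moves:
  plan: [-1,0,0,0.03,0,0,0,-1,0,0,0.06,0,0,0,-1,0,0,0.09,0,0,0,-1,0,0,0.11,0,0,0,-1,0,0,0.11,0,0,0]

```text
time_s: 25.32
eef_pos: [0.4396, 0.4239, 0.3647]
ee_rot: [-179.5, -0.4, 172.0]
contact_force: [-1.2, -1.1, -0.9]
grip_width: -0.0001
grip_force: 0.0
```

apply_moves:
  plan: [-1,0,-0.02,0.002,0,0,0,-1,0,-0.04,0.004,0,0,0,-1,0,-0.055,0.007,0,0,0,-1,0,-0.07,0.007,0,0,0,-1,0,-0.085,0.007,0,0,0,-1,0,-0.1,0.007,0,0,0,-1,0,-0.116,0.007,0,0,0]

```text
time_s: 25.9
eef_pos: [0.425, 0.3159, 0.377]
ee_rot: [178.5, 0.4, 172.2]
contact_force: [-21.5, 7.1, 62.8]
grip_width: 0.0003
grip_force: 34.5
```

apply_moves:
  plan: [-1,0,0.005,-0.015,0,0,0,-1,0,0.005,-0.025,0,0,0,-1,0,0.005,-0.03,0,0,0,-1,0,0.005,-0.03,0,0,0]

```text
time_s: 26.23
eef_pos: [0.4261, 0.3168, 0.3943]
ee_rot: [179.9, 0.1, 172.1]
contact_force: [0.6, -0.2, 1.1]
grip_width: 0.0001
grip_force: 0.0
```

Run:
```python
from h import *
from rig import robot
w=grab("wrist","w9");s=grab("scene","s9");t=grab("top","t9")
A=cv2.resize(w["pixels"],(400,300));B=cv2.resize(s["pixels"][70:220,120:280],(400,375),interpolation=cv2.INTER_CUBIC);D=cv2.resize(t["pixels"][130:255,70:240],(400,294),interpolation=cv2.INTER_CUBIC)
I=np.zeros((600,800,3),np.uint8);I[:300,:400]=A;I[:375,400:]=B;I[300:594,:400]=D;cv2.imwrite("pics/m9.png",I[:,:,::-1])
s=robot.observe();print(s["time_s"],s["eef_pos"].round(4),s["ee_rot"].round(2),s["contact_force"].round(1),s["ft_torque"].round(1),s["grip_force"])
```

```text
26.3833 [0.4256 0.3168 0.3914] [-1.7989e+02 -1.0000e-01  1.7208e+02] [ 0.7  0.2 -0.6] [-0. -0.  0.] 0.0
```

View pics/m9.png

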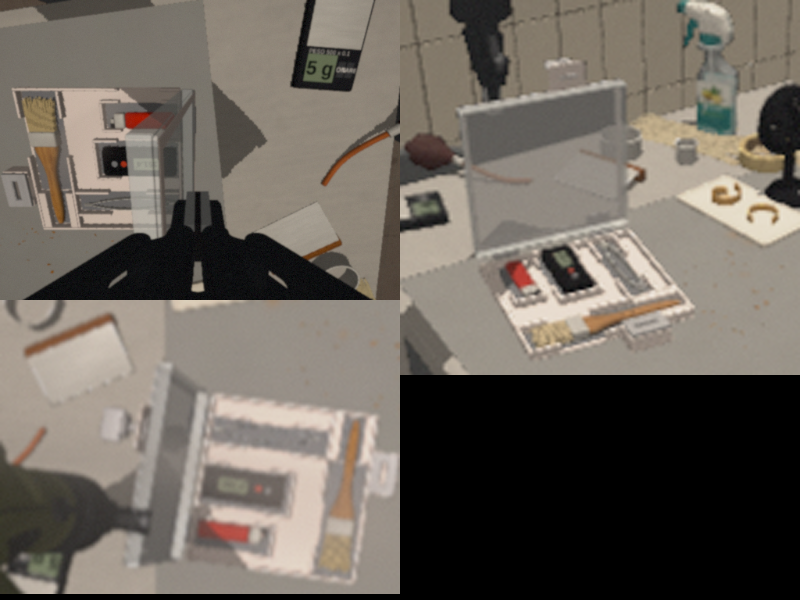

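The cover is partly raised and the finger sits behind its top edge at D(140,520). The upward force came from the edge catching the finger's upper part, so I'll continue with the tips higher. First I compute the cover angle.

Run:
```python
from h import *
t=np.load("t9.npz");s=np.load("s9.npz")
yaw=np.radians(-7.9);X=np.array([np.cos(yaw),np.sin(yaw)]);Y=np.array([-X[1],X[0]]);C=np.array([467,176.])
D=lambda u,v:(t,70+u*170/400,130+(v-300)*125/294)
B=lambda u,v:(s,120+(u-400)*.4,70+v*.4)
for a,b in (((168,362),(625,83)),((130,566),(460,110))):
    p,e=tri(D(*a),B(*b));q=p[:2]*1000-C;print(p.round(3),round(e,1),"case",(q@X).round(),(q@Y).round())
```

```text
[0.59  0.259 0.242] 0.0 case 110.0 100.0
[0.373 0.293 0.245] 0.7 case -109.0 103.0
```

apply_moves:
  plan: [-1,0,-0.02,0.002,0,0,0,-1,0,-0.04,0.004,0,0,0,-1,0,-0.06,0.006,0,0,0]

```text
time_s: 26.63
eef_pos: [0.4174, 0.2575, 0.385]
ee_rot: [-179.9, -0.1, 172.2]
contact_force: [0.3, 1.0, -0.4]
grip_width: -0.0
grip_force: 0.5
```

apply_moves:
  plan: [-1,0,-0.013,0.004,0,0,0,-1,0,-0.026,0.009,0,0,0,-1,0,-0.038,0.014,0,0,0,-1,0,-0.05,0.021,0,0,0,-1,0,-0.061,0.028,0,0,0,-1,0,-0.072,0.036,0,0,0,-1,0,-0.08,0.043,0,0,0,-1,0,-0.088,0.05,0,0,0,-1,0,-0.095,0.057,0,0,0]

```text
time_s: 27.38
eef_pos: [0.4042, 0.163, 0.3284]
ee_rot: [-180.0, -0.1, 172.1]
contact_force: [-0.0, 0.0, 0.2]
grip_width: 0.0
grip_force: 0.0
```

apply_moves:
  plan: [-1,0,0,-0.03,0,0,0,-1,0,0,-0.07,0,0,0,-1,0,0,-0.1,0,0,0,-1,0,0,-0.1,0,0,0,-1,0,0,-0.1,0,0,0,-1,0,0,-0.1,0,0,0,-1,0,0,-0.1,0,0,0,-1,0,0,-0.1,0,0,0,-1,0,0,-0.1,0,0,0,-1,0,0,-0.1,0,0,0,-1,0,0,-0.1,0,0,0,-1,0,0,-0.1,0,0,0]

```text
time_s: 28.38
eef_pos: [0.4044, 0.1637, 0.4294]
ee_rot: [-180.0, -0.0, 172.1]
contact_force: [0.0, -0.0, 0.4]
grip_width: -0.0002
grip_force: 0.0
```

```bash
python3 - <<'E'
import json,numpy as np
# commanded: case y=74-95=-21, z=387-57+100
P=[441.2,427.3];Y=np.array([.1374,.9905]);d=-116+5-60-95
json.dump([P[0]+d*Y[0],P[1]+d*Y[1],430,172.1],open("pose.json","w"));print(open("pose.json").read())
E
python3 -c "
import numpy as np
X=np.array([.9905,-.1374]);Y=np.array([.1374,.9905]);C=np.array([467,176.])
for y in (-146.5,-130): print(C+35*X+y*Y)"
cp pose.json pose_bak.json; python3 plan.py 482,27,480,82.1
```

```text
[404.6516, 163.827, 430, 172.1]
[481.5384   26.08275]
[483.8055  42.426 ]
482,27,480,82.1: -0.095 -0.125 -0.050 az 18.00 rows>=13 -> [481.6  27.  480.   82.1]
```

```bash
cp pose_bak.json pose.json; python3 plan.py 523,66,400,172.1 515,6,380,172.1
```

```text
523,66,400,172.1: -0.131 -0.081 0.030 az 0.00 rows>=4 -> [523.3  65.6 400.  172.1]
515,6,380,172.1: 0.000 -0.060 0.020 az 0.00 rows>=2 -> [515.    6.2 380.  172.1]
```

apply_moves:
  plan: [0.6,-0.131,-0.081,0.03,0,0,0,0.6,-0.131,-0.081,0.03,0,0,0,0.6,-0.131,-0.081,0.03,0,0,0,0.6,-0.131,-0.081,0.03,0,0,0,0.6,-0.131,-0.081,0.03,0,0,0,0.6,-0.131,-0.081,0.03,0,0,0,0.6,-0.131,-0.081,0.03,0,0,0,0.6,-0.131,-0.081,0.03,0,0,0,0.6,-0.131,-0.081,0.03,0,0,0,0.6,-0.131,-0.081,0.03,0,0,0]

```text
time_s: 29.22
eef_pos: [0.5223, 0.0662, 0.4003]
ee_rot: [180.0, 0.0, 172.2]
contact_force: [-0.7, -0.6, 0.6]
grip_width: 0.0683
grip_force: 0.0
```

```bash
python3 -c "
from h import *
grab('wrist','wa')"
```

apply_moves:
  plan: [0.6,0,-0.03,0.01,0,0,0,0.6,0,-0.06,0.02,0,0,0,0.6,0,-0.06,0.02,0,0,0,0.6,0,-0.06,0.02,0,0,0,0.6,0,-0.06,0.02,0,0,0,0.6,0,-0.06,0.02,0,0,0,0.6,0,-0.06,0.02,0,0,0,0.6,0,-0.06,0.02,0,0,0,0.6,0,-0.06,0.02,0,0,0,0.6,0,-0.06,0.02,0,0,0]

```text
time_s: 30.1
eef_pos: [0.5149, 0.0064, 0.3798]
ee_rot: [180.0, 0.0, 172.1]
contact_force: [-0.3, 0.2, 0.0]
grip_width: 0.0685
grip_force: 0.0
```

Run:
```python
from h import *
b=grab("wrist","wb");s=grab("scene","sb");a=np.load("wa.npz")
P=np.array([.483,.042,.066]);I=np.zeros((600,800,3),np.uint8)
for i,c in enumerate((a,b)):
    u,v=proj(c,P).round().astype(int);print(u,v);x0=max(0,min(512-130,u-65));y0=max(0,min(384-120,v-60));print("crop",x0,y0)
    I[:369,400*i:400*i+400]=cv2.resize(c["pixels"][y0:y0+120,x0:x0+130],(400,369),interpolation=cv2.INTER_CUBIC)
I[369:600,:308]=cv2.resize(s["pixels"][130:220,140:260],(308,231),interpolation=cv2.INTER_CUBIC)
cv2.imwrite("pics/mb.png",I[:,:,::-1])
```

```text
221 134
crop 156 74
290 137
crop 225 77
```

View pics/mb.png

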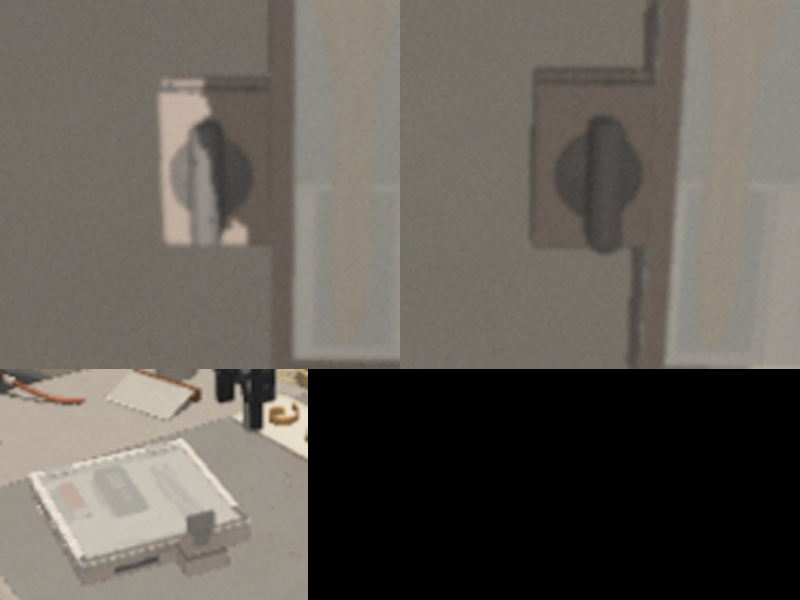

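The cover is closed, as the lower-left scene crop shows. In the two stud crops the wing runs along the case's x. The flange centres are at about (210,172) and (598,174), and the wing top's middle is at (205,183) and (604,184).

Run:
```python
from h import *
a=np.load("wa.npz");b=np.load("wb.npz");k=130/400
A=lambda u,v:(a,156+u*k,74+v*k); B=lambda u,v:(b,225+(u-400)*k,77+v*k)
X=np.array([.9905,-.1374]);Y=np.array([.1374,.9905]);C=np.array([467,176.])
def sh(n,p): q=p[:2]*1000-C;print(n,(p*1000).round(1),"case",(q@X).round(1),(q@Y).round(1))
for n,p,q in (("flange",(210,172),(598,174)),("wing",(203,183),(604,184)),("wingtop-end",(208,122),(604,118)),("wing-bot-end",(203,241),(604,250)),("tongue--",(158,80),(533,68)),("tongue2",(163,243),(532,246))):
    r,e=tri(A(*p),B(*q));sh(n+" e%.1f"%e,r)
for n,o,z in (("fl a",A(210,172),.051),("fl b",B(598,174),.051),("w b",B(604,184),.074),("w a",A(203,183),.074),("tg a",A(161,162),.033),("tg b",B(532.5,157),.033),("tg1 b",B(533,68),.033),("tg2 b",B(532,246),.033)): sh(n,onz(*o,z))
```

```text
flange e0.5 [482.2  43.3  49.7] case 33.3 -129.3
wing e0.1 [482.1  42.9  69.4] case 33.3 -129.7
wingtop-end e0.0 [466.1  45.9  56.1] case 17.0 -128.9
wing-bot-end e0.8 [498.5  40.7  75.5] case 49.7 -129.7
tongue-- e0.8 [452.7  28.9  24.1] case 6.0 -147.7
tongue2 e0.1 [505.7  21.8  30.7] case 59.5 -147.4
fl a [481.6  43.6  51. ] case 32.6 -129.2
fl b [482.4  43.1  51. ] case 33.5 -129.5
w b [481.4  42.5  74. ] case 32.6 -130.3
w a [481.3  43.5  74. ] case 32.4 -129.3
tg a [478.6  26.3  33. ] case 32.0 -146.6
tg b [477.6  25.3  33. ] case 31.2 -147.8
tg1 b [451.4  28.6  33. ] case 4.8 -148.1
tg2 b [505.2  21.7  33. ] case 59.0 -147.5
```

```bash
python3 plan.py 482.3,43.1,290,172.1 482.3,43.1,230,172.1
```

```text
482.3,43.1,290,172.1: 0.037 0.032 0.090 az 0.00 rows>=3 -> [482.8  42.9 290.  172.1]
482.3,43.1,230,172.1: 0.000 0.000 0.060 az 0.00 rows>=2 -> [482.8  42.9 230.  172.1]
```

apply_moves:
  plan: [-0.1,0.037,0.032,0.03,0,0,0,-0.1,0.037,0.032,0.06,0,0,0,-0.1,0.037,0.032,0.09,0,0,0,-0.1,0.037,0.032,0.09,0,0,0,-0.1,0.037,0.032,0.09,0,0,0,-0.1,0.037,0.032,0.09,0,0,0]

```text
time_s: 30.7
eef_pos: [0.4836, 0.0427, 0.2911]
ee_rot: [180.0, 0.1, 172.1]
contact_force: [0.1, -0.1, 0.3]
grip_width: 0.0381
grip_force: 0.0
```

apply_moves:
  plan: [-0.1,0,0,0.02,0,0,0,-0.1,0,0,0.04,0,0,0,-0.1,0,0,0.053,0,0,0,-0.1,0,0,0.06,0,0,0,-0.1,0,0,0.06,0,0,0,-1,0,0,0.06,0,0,0,-1,0,0,0.06,0,0,0,-1,0,0,0.06,0,0,0,-1,0,0,0.06,0,0,0,-1,0,0,0.06,0,0,0,-1,0,0,0.06,0,0,0]
  grip_force: 70

```text
time_s: 31.62
eef_pos: [0.4835, 0.0432, 0.2306]
ee_rot: [179.9, 0.2, 172.1]
contact_force: [1.7, 3.7, 3.0]
grip_width: 0.0072
grip_force: 70.9
```

apply_moves:
  plan: [-1,0,0,0.003,0,0,0,-1,0,0,0.006,0,0,0,-1,0,0,0.009,0,0,0,-1,0,0,0.012,0,0,0,-1,0,0,0.015,0,0,0,-1,0,0,0.015,0,0,0,-1,0,0,0.015,0,0,0]

```text
time_s: 32.2
eef_pos: [0.4838, 0.0431, 0.2186]
ee_rot: [179.9, 0.3, 172.1]
contact_force: [-5.6, 3.4, 36.3]
grip_width: 0.0067
grip_force: 75.6
```

apply_moves:
  plan: [-1,0,0,-0.002,0,0,0.8,-1,0,0,-0.002,0,0,2.2,-1,0,0,-0.002,0,0,3.6,-1,0,0,-0.002,0,0,5,-1,0,0,-0.002,0,0,6.4,-1,0,0,-0.002,0,0,7.8,-1,0,0,-0.002,0,0,9.2,-1,0,0,-0.002,0,0,10.6,-1,0,0,-0.002,0,0,11.9,-1,0,0,-0.002,0,0,13.2,-1,0,0,-0.002,0,0,14,-1,0,0,-0.002,0,0,14]

```text
time_s: 33.2
eef_pos: [0.4828, 0.0425, 0.2189]
ee_rot: [179.9, 0.1, 102.0]
contact_force: [-3.8, 0.1, 25.5]
grip_width: 0.0072
grip_force: 73.9
```

apply_moves:
  plan: [-1,0,0,0,0,0,1,-1,0,0,0,0,0,1.7,-1,0,0,0,0,0,2.1,-1,0,0,0,0,0,2.1,-1,0,0,0,0,0,2.1,-1,0,0,0,0,0,2.1]

```text
time_s: 33.7
eef_pos: [0.4826, 0.0424, 0.2189]
ee_rot: [179.9, 0.1, 91.6]
contact_force: [-4.2, 1.0, 25.6]
grip_width: 0.0068
grip_force: 74.0
```

```bash
python3 -c "
from rig import robot
s=robot.observe();print(s['time_s'],s['eef_pos'].round(4),s['ee_rot'].round(1),s['contact_force'].round(1),s['ft_torque'].round(2),s['grip_width'])"
```

```text
33.7 [0.4826 0.0424 0.2189] [1.799e+02 1.000e-01 9.160e+01] [-4.2  1.  25.6] [0.09 0.99 0.02] 0.0068217779866802716
```

apply_moves:
  plan: [-1,0,0,-0.002,0,0,0,-1,0,0,-0.004,0,0,0,-1,0,0,-0.006,0,0,0,-1,0,0,-0.006,0,0,0,-1,0,0,-0.006,0,0,0]

```text
time_s: 34.12
eef_pos: [0.4824, 0.0424, 0.2227]
ee_rot: [-180.0, 0.1, 91.6]
contact_force: [0.7, 1.4, 5.2]
grip_width: 0.0069
grip_force: 71.2
```

apply_moves:
  plan: [-1,0,0,-0.001,0,0,0,-1,0,0,-0.002,0,0,0,-1,0,0,-0.003,0,0,0,-1,0,0,-0.003,0,0,0,-1,0,0,-0.003,0,0,0]

```text
time_s: 34.53
eef_pos: [0.4824, 0.0425, 0.2246]
ee_rot: [-179.9, 0.1, 91.6]
contact_force: [5.0, -0.5, -11.1]
grip_width: 0.0071
grip_force: 69.0
```

At z ≈ 0.2236 (press 0.007) the stud resists being pulled up, so the key is in its catch. I'll release.

apply_moves:
  plan: [-1,0,0,0.001,0,0,0,-1,0,0,0.001,0,0,0,-0.3,0,0,0.001,0,0,0,-0.3,0,0,0.001,0,0,0,-0.3,0,0,0.001,0,0,0,-0.3,0,0,0.001,0,0,0,-0.3,0,0,-0.02,0,0,0,-0.3,0,0,-0.05,0,0,0,-0.3,0,0,-0.085,0,0,0,-0.3,0,0,-0.115,0,0,0,-0.3,0,0,-0.115,0,0,0]

```text
time_s: 35.45
eef_pos: [0.4845, 0.043, 0.3467]
ee_rot: [179.4, -0.0, 91.6]
contact_force: [0.8, 0.1, -0.1]
grip_width: 0.03
grip_force: 0.0
```

Run:
```python
import json
json.dump([482.8,42.9,341.,91.6],open("pose.json","w"))
from h import *
from rig import robot
s=robot.observe();print(s["eef_pos"].round(4),s["ee_rot"].round(2))
t=grab("top","tc");d=np.abs(t["pixels"].astype(float)-np.load("top0.npz")["pixels"]).max(2)
for n,(a,b,e,f) in dict(gr=(570,225,610,260),red=(575,285,615,322),crate=(650,172,788,302)).items(): print(n,(d[int(120+b/2.66):int(120+f/2.66),int(95+a/2.66):int(95+e/2.66)]>30).sum())
# crate fit & bottle axes
T=lambda u,v:(np.load("top0.npz"),95+u/2.66,120+v/2.66)
cr=np.array([[506,-283.5],[529,-404.5],[414,-425],[393.5,-306]]);print("crate c",cr.mean(0),[np.degrees(np.arctan2(*(cr[(i+1)%4]-cr[i])[::-1])).round(1) for i in range(4)],[np.linalg.norm(cr[(i+1)%4]-cr[i]).round() for i in range(4)])
# bottle base circles from w4 / scene: body centre at z of body mid in scene crop
S=lambda u,v:(np.load("scene0.npz"),140+u/3.5,145+v/3.5)
for n,o in (("g body top z54",S(416,337)),("r body top",S(348,372))): print(n,(onz(*o,.054)*1000).round())
```

```text
[0.4845 0.043  0.3467] [ 1.794e+02 -5.000e-02  9.161e+01]
gr 0
red 0
crate 0
crate c [ 460.625 -354.75 ] [np.float64(-79.2), np.float64(-169.9), np.float64(99.8), np.float64(11.3)] [np.float64(123.0), np.float64(117.0), np.float64(121.0), np.float64(115.0)]
g body top z54 [ 454. -213.   54.]
r body top [ 390. -217.   54.]
```

Bottles and crate are unchanged. The crate middle is (460.6,-354.8) with yaw 10.5°, and its sides of about 119 mm check. I'll grip each bottle by the top of its body, above the crate's rim height.

```bash
python3 plan.py 455,-211,330,100.5 455,-211,217,100.5 455,-211,330,100.5 483.8,-321,330,100.5 483.8,-321,221,100.5 483.8,-321,330,100.5 390.3,-215,330,100.5 390.3,-215,217,100.5 390.3,-215,330,100.5 437.4,-388.6,330,100.5 437.4,-388.6,221,100.5
```

```text
455,-211,330,100.5: -0.253 -0.035 0.011 az -1.78 rows>=7 -> [ 454.9 -211.   330.   100.5]
455,-211,217,100.5: 0.000 0.000 0.113 az 0.00 rows>=3 -> [ 454.9 -211.   217.   100.5]
455,-211,330,100.5: 0.000 0.000 -0.113 az 0.00 rows>=3 -> [ 454.9 -211.   330.   100.5]
483.8,-321,330,100.5: -0.113 0.008 0.000 az 0.00 rows>=3 -> [ 483.3 -320.6  330.   100.5]
483.8,-321,221,100.5: 0.000 0.000 0.109 az 0.00 rows>=3 -> [ 483.3 -320.6  221.   100.5]
483.8,-321,330,100.5: 0.000 0.000 -0.109 az 0.00 rows>=3 -> [ 483.3 -320.6  330.   100.5]
390.3,-215,330,100.5: 0.121 -0.072 0.000 az 0.00 rows>=4 -> [ 390.5 -214.8  330.   100.5]
390.3,-215,217,100.5: 0.000 0.000 0.113 az 0.00 rows>=3 -> [ 390.5 -214.8  217.   100.5]
390.3,-215,330,100.5: 0.000 0.000 -0.113 az 0.00 rows>=3 -> [ 390.5 -214.8  330.   100.5]
437.4,-388.6,330,100.5: -0.179 0.014 0.000 az 0.00 rows>=5 -> [ 436.9 -388.2  330.   100.5]
437.4,-388.6,221,100.5: 0.000 0.000 0.109 az 0.00 rows>=3 -> [ 436.9 -388.2  221.   100.5]
```

apply_moves:
  plan: [0.3,-0.253,-0.035,0.011,0,0,-1.78,0.3,-0.253,-0.035,0.011,0,0,-1.78,0.3,-0.253,-0.035,0.011,0,0,-1.78,0.3,-0.253,-0.035,0.011,0,0,-1.78,0.3,-0.253,-0.035,0.011,0,0,-1.78,0.3,-0.253,-0.035,0.011,0,0,-1.78,0.3,-0.253,-0.035,0.011,0,0,-1.78,0.3,-0.253,-0.035,0.011,0,0,-1.78,0.3,-0.253,-0.035,0.011,0,0,-1.78,0.3,-0.253,-0.035,0.011,0,0,-1.78]

```text
time_s: 36.33
eef_pos: [0.4543, -0.21, 0.329]
ee_rot: [-179.9, -0.1, 100.6]
contact_force: [0.1, 0.8, 0.1]
grip_width: 0.0551
grip_force: 0.0
```

apply_moves:
  plan: [0.3,0,0,0.03,0,0,0,0.3,0,0,0.06,0,0,0,0.3,0,0,0.085,0,0,0,0.3,0,0,0.1,0,0,0,0.3,0,0,0.11,0,0,0,0.3,0,0,0.113,0,0,0,-0.6,0,0,0.113,0,0,0,-0.6,0,0,0.113,0,0,0,-0.6,0,0,0.113,0,0,0,-0.6,0,0,0.113,0,0,0,-0.6,0,0,0.113,0,0,0,-0.6,0,0,0.113,0,0,0]
  grip_force: 35

```text
time_s: 37.33
eef_pos: [0.4549, -0.2112, 0.2173]
ee_rot: [179.9, 0.0, 100.5]
contact_force: [0.6, 0.9, 0.7]
grip_width: 0.0316
grip_force: 34.7
```

apply_moves:
  plan: [-0.6,0,0,-0.02,0,0,0,-0.6,0,0,-0.05,0,0,0,-0.6,0,0,-0.08,0,0,0,-0.6,0,0,-0.113,0,0,0,-0.6,0,0,-0.113,0,0,0,-0.6,0,0,-0.113,0,0,0]

```text
time_s: 37.83
eef_pos: [0.4555, -0.2116, 0.332]
ee_rot: [179.7, 0.2, 100.5]
contact_force: [-0.1, 0.6, -0.6]
grip_width: 0.0313
grip_force: 34.7
```

apply_moves:
  plan: [-0.6,-0.03,0.002,0,0,0,0,-0.6,-0.06,0.004,0,0,0,0,-0.6,-0.09,0.006,0,0,0,0,-0.6,-0.113,0.008,0,0,0,0,-0.6,-0.113,0.008,0,0,0,0,-0.6,-0.113,0.008,0,0,0,0,-0.6,-0.113,0.008,0,0,0,0]

```text
time_s: 38.42
eef_pos: [0.4823, -0.3202, 0.3282]
ee_rot: [-179.9, -0.2, 100.5]
contact_force: [0.3, 0.0, -0.6]
grip_width: 0.0311
grip_force: 34.8
```

```bash
cat > blob.py <<'E'
from h import *
def blob(c,col):
    h=cv2.cvtColor(c["pixels"],cv2.COLOR_RGB2HSV).astype(int);H,S,V=h[...,0],h[...,1],h[...,2]
    m=((H>50)&(H<85)&(S>110)&(V>30)) if col=="g" else (((H<6)|(H>172))&(S>150)&(V>50))
    n,l,st,ce=cv2.connectedComponentsWithStats(m.astype(np.uint8))
    return [(st[i].tolist(),ce[i].round(1).tolist()) for i in np.argsort(-st[1:,4])[:3]+1]
if __name__=="__main__":
    import sys
    s0=np.load("scene0.npz");c=grab("scene","sx")
    for k in "gr": print(k,"start",blob(s0,k)[:2],"now",blob(c,k)[:2])
    for a in sys.argv[1:]:
        p=np.array([float(v) for v in a.split(",")])/1e3;print(a,proj(c,p).round(1))
E
python3 blob.py 455,-211,40 390.3,-215,40 483.3,-320.6,153; python3 -c "
from rig import robot
s=robot.observe();print(s['eef_pos'],s['grip_width'],s['grip_force'])"
```

```text
g start [([194, 306, 12, 23, 75], [199.3, 315.1]), ([253, 241, 11, 7, 48], [257.8, 244.1])] now [([194, 306, 10, 15, 61], [198.3, 312.3]), ([295, 227, 6, 8, 27], [297.5, 230.6])]
r start [([213, 225, 18, 14, 103], [221.2, 231.6]), ([234, 251, 11, 17, 93], [237.8, 257.5])] now [([234, 252, 11, 16, 87], [237.6, 257.6]), ([166, 265, 1, 1, 1], [166.0, 265.0])]
455,-211,40 [258.5 244.7]
390.3,-215,40 [239.  254.8]
483.3,-320.6,153 [295.6 229.7]
[ 0.48233015 -0.31983963  0.32852985] 0.031156719258270713 34.75232005119324
```

apply_moves:
  plan: [-0.6,0,0,0.03,0,0,0,-0.6,0,0,0.06,0,0,0,-0.6,0,0,0.08,0,0,0,-0.6,0,0,0.095,0,0,0,-0.6,0,0,0.104,0,0,0,-0.6,0,0,0.109,0,0,0,-0.6,0,0,0.109,0,0,0,-0.6,0,0,0.109,0,0,0]

```text
time_s: 39.13
eef_pos: [0.4834, -0.3205, 0.2214]
ee_rot: [180.0, 0.0, 100.5]
contact_force: [0.2, -1.2, -0.5]
grip_width: 0.0315
grip_force: 35.1
```

apply_moves:
  plan: [0,0,0,0,0,0,0,0,0,0,0,0,0,0,0,0,0,0,0,0,0,0,0,0,0,0,0,0,0,0,0,-0.02,0,0,0,0,0,0,-0.05,0,0,0,0,0,0,-0.08,0,0,0,0,0,0,-0.109,0,0,0,0,0,0,-0.109,0,0,0]

```text
time_s: 39.88
eef_pos: [0.4848, -0.322, 0.3362]
ee_rot: [179.5, 0.4, 100.5]
contact_force: [0.1, -0.1, 0.1]
grip_width: 0.0431
grip_force: 0.0
```

apply_moves:
  plan: [0.3,0.03,-0.018,0,0,0,0,0.3,0.06,-0.036,0,0,0,0,0.3,0.09,-0.054,0,0,0,0,0.3,0.121,-0.072,0,0,0,0,0.3,0.121,-0.072,0,0,0,0,0.3,0.121,-0.072,0,0,0,0,0.3,0.121,-0.072,0,0,0,0]

```text
time_s: 40.47
eef_pos: [0.3907, -0.2152, 0.3301]
ee_rot: [179.9, 0.1, 100.5]
contact_force: [0.1, -1.0, 0.2]
grip_width: 0.0554
grip_force: 0.0
```

```bash
python3 blob.py 483.3,-320.6,50
```

```text
g start [([194, 306, 12, 23, 75], [199.3, 315.1]), ([253, 241, 11, 7, 48], [257.8, 244.1])] now [([286, 259, 13, 9, 68], [292.1, 263.2]), ([194, 306, 9, 16, 59], [198.3, 312.5])]
r start [([213, 225, 18, 14, 103], [221.2, 231.6]), ([234, 251, 11, 17, 93], [237.8, 257.5])] now [([234, 251, 11, 17, 86], [237.7, 257.6])]
483.3,-320.6,50 [292.9 261.5]
```

apply_moves:
  plan: [0.3,0,0,0.03,0,0,0,0.3,0,0,0.06,0,0,0,0.3,0,0,0.085,0,0,0,0.3,0,0,0.1,0,0,0,0.3,0,0,0.11,0,0,0,0.3,0,0,0.113,0,0,0,-0.6,0,0,0.113,0,0,0,-0.6,0,0,0.113,0,0,0,-0.6,0,0,0.113,0,0,0,-0.6,0,0,0.113,0,0,0,-0.6,0,0,0.113,0,0,0,-0.6,0,0,0.113,0,0,0]

```text
time_s: 41.52
eef_pos: [0.3905, -0.215, 0.2172]
ee_rot: [179.9, 0.0, 100.5]
contact_force: [-0.2, 0.2, -0.9]
grip_width: 0.0312
grip_force: 34.6
```

apply_moves:
  plan: [-0.6,0,0,-0.02,0,0,0,-0.6,0,0,-0.05,0,0,0,-0.6,0,0,-0.08,0,0,0,-0.6,0,0,-0.113,0,0,0,-0.6,0,0,-0.113,0,0,0,-0.6,0,0,-0.113,0,0,0]

```text
time_s: 42.02
eef_pos: [0.3911, -0.2153, 0.3319]
ee_rot: [179.8, 0.2, 100.5]
contact_force: [-1.1, -0.1, -0.8]
grip_width: 0.0315
grip_force: 34.8
```

apply_moves:
  plan: [-0.6,-0.03,0.002,0,0,0,0,-0.6,-0.06,0.004,0,0,0,0,-0.6,-0.09,0.007,0,0,0,0,-0.6,-0.12,0.01,0,0,0,0,-0.6,-0.15,0.012,0,0,0,0,-0.6,-0.179,0.014,0,0,0,0,-0.6,-0.179,0.014,0,0,0,0,-0.6,-0.179,0.014,0,0,0,0,-0.6,-0.179,0.014,0,0,0,0]

```text
time_s: 42.77
eef_pos: [0.4359, -0.3876, 0.3281]
ee_rot: [-179.9, -0.2, 100.5]
contact_force: [0.6, -0.6, -1.4]
grip_width: 0.0314
grip_force: 34.8
```

```bash
python3 blob.py 436.9,-388.2,153 483.3,-320.6,50
```

```text
g start [([194, 306, 12, 23, 75], [199.3, 315.1]), ([253, 241, 11, 7, 48], [257.8, 244.1])] now [([194, 306, 9, 14, 55], [198.0, 312.1]), ([202, 322, 4, 5, 10], [203.8, 324.6])]
r start [([213, 225, 18, 14, 103], [221.2, 231.6]), ([234, 251, 11, 17, 93], [237.8, 257.5])] now [([290, 251, 14, 18, 93], [295.7, 259.2])]
436.9,-388.2,153 [298.7 253. ]
483.3,-320.6,50 [292.9 261.5]
```

apply_moves:
  plan: [-0.6,0,0,0.03,0,0,0,-0.6,0,0,0.06,0,0,0,-0.6,0,0,0.08,0,0,0,-0.6,0,0,0.095,0,0,0,-0.6,0,0,0.104,0,0,0,-0.6,0,0,0.109,0,0,0,-0.6,0,0,0.109,0,0,0,-0.6,0,0,0.109,0,0,0]

```text
time_s: 43.48
eef_pos: [0.4368, -0.388, 0.2215]
ee_rot: [180.0, 0.1, 100.5]
contact_force: [-0.5, 0.8, 0.1]
grip_width: 0.0311
grip_force: 34.8
```

apply_moves:
  plan: [0,0,0,0,0,0,0,0,0,0,0,0,0,0,0,0,0,0,0,0,0,0,0,0,0,0,0,0,0,0,0,-0.02,0,0,0,0,0,0,-0.05,0,0,0,0,0,0,-0.08,0,0,0,0,0,0,-0.11,0,0,0,0,0,0,-0.15,0,0,0,0,0.03,0,-0.16,0,0,0,0,0.07,0,-0.16,0,0,0,0,0.11,0,-0.16,0,0,0]

```text
time_s: 44.48
eef_pos: [0.4168, -0.28, 0.3822]
ee_rot: [179.8, 0.1, 100.4]
contact_force: [0.7, -0.4, 0.2]
grip_width: 0.0427
grip_force: 0.0
```

apply_moves:
  plan: [0,0.04,0,0,0,0,0,0,0.08,0,0,0,0,0,0,0.12,0,0,0,0,0,0,0.15,0,0,0,0,0,0,0.15,0,0,0,0,0,0,0.15,0,0,0,0,0,0,0.15,0,0,0,0,0]

```text
time_s: 45.07
eef_pos: [0.3896, -0.1328, 0.3811]
ee_rot: [179.9, 0.1, 100.5]
contact_force: [-0.0, -1.5, -0.1]
grip_width: 0.043
grip_force: 0.0
```

```bash
python3 blob.py 483.3,-320.6,50 436.9,-388.2,50
python3 - <<'E'
from h import *
from rig import robot
s=robot.observe();print(s["time_s"],s["eef_pos"].round(3),s["contact_force"].round(1))
# white cap tips: brightest blob near expected, top + scene
t=grab("top","te");sc=np.load("sx.npz")
for n,p in (("g",(483.3,-320.6)),("r",(436.9,-388.2))):
    o=[]
    for c in (t,sc):
        u,v=proj(c,[p[0]/1e3,p[1]/1e3,.08]);x0,y0=int(u)-8,int(v)-8;g=c["pixels"][y0:y0+17,x0:x0+17].min(2).astype(float);m=g>0.75*g.max();yy,xx=np.nonzero(m);o.append((c,x0+xx.mean(),y0+yy.mean()))
    q,e=tri(*o);print(n,(q*1000).round(),round(e,1))
# wing direction & z in the scene, top view near stud
E
```

```text
g start [([194, 306, 12, 23, 75], [199.3, 315.1]), ([253, 241, 11, 7, 48], [257.8, 244.1])] now [([287, 259, 12, 9, 67], [292.0, 263.3]), ([194, 306, 10, 17, 63], [198.4, 312.6])]
r start [([213, 225, 18, 14, 103], [221.2, 231.6]), ([234, 251, 11, 17, 93], [237.8, 257.5])] now [([288, 283, 14, 13, 110], [293.5, 288.9])]
483.3,-320.6,50 [292.9 261.5]
436.9,-388.2,50 [295.6 285.5]
45.1167 [ 0.39  -0.133  0.381] [-0.2 -0.3  0.3]
g [ 484. -318.   77.] 0.2
r [ 438. -391.   79.] 2.0
```

Run:
```python
from h import *
a=np.load("sb.npz")["pixels"][150:225,145:245].astype(float);b=np.load("sx.npz")["pixels"][150:225,145:245].astype(float)
d=np.abs(a-b).max(2)>35;yy,xx=np.nonzero(d);print(d.sum(),(xx.min()+145,xx.max()+145,yy.min()+150,yy.max()+150) if d.sum() else "")
sc=np.load("sx.npz");print(proj(sc,[.4823,.043,.06]))
from rig import robot
print(robot.hand_in())
```

```text
1467 (np.int64(145), np.int64(242), np.int64(150), np.int64(224))
[217.81480009 190.73808722]
the job is handed in; nothing more can be done
None
```

I handed the job in after about 45 s on the robot's clock. All four tools are in their bays, the cover is closed, the stud caught at 0.007 m, and both bottles stand in cells of the crate. Three doubts: a brief push of about 63 N while raising the cover may have broken the 40 N rule. The stud catch was judged from arm readings only. I also handed in despite large, unexplained changes around the case in the last image comparison, possibly the arm or its shadow, with no views left to check.

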